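# Load the photometer and clip its cover shut

## Robot

A 6-joint arm with a two-finger parallel gripper is mounted at the origin on the work surface. World frame = base frame: x ahead of the robot, y to its left, z up, the work surface at z = 0. Lengths are in m, angles in degrees, forces in N, time in s.
With the tool pointing down it reaches from about 0.35 to 0.875 m from the base axis. Payload 15.5 kg.
Tool frame: the origin (TCP) lies midway between the tips of the shut fingers; the grasp point (between the pads) lies 19 mm behind it; z points along the fingers, y is the line along which they close (so a half turn about z gives the same grasp; the last joint's range is limited). The gripper opens to 85 mm and grips with 20 to 120 N. Pads are 22 mm wide; open, the fingers measure 114 mm over their backs; the gripper's body (76 mm by 85 mm) begins 54 mm behind the grasp point. The pads swing forward as they close: fully open they stand 13 mm farther back than shut.
Start: joints at [59.387, 28.281, 77.091, -0, 74.628, -5.472], TCP at [0.266, 0.566, 0.231] pointing down, gripper open.
Joint ranges: [-166.48, 166.48], [-47.26, 123.95], [12.59, 153.08], [-70.14, 250.14], [6.76, 159.57], [-176.63, 176.63]. Speed limits (degrees/s): [108.29, 108.29, 147.25, 172.46, 172.46, 172.46].

## Interface

Orientations are given as a 3x3 rotation matrix whose columns are the frame's x, y, z axes.
In Python, from workcell import sensors, get_image, job gives the robot as it stands.
- The arm moves only by the tool arm_command, never from a script. Its argument "rows" is a list of rows, each a list of 3 entries, a list of its own where there are three numbers: the finger opening in m, from 0 to 0.0854, then the shift along the tool's x, y, z in m, then the turn about the tool's z in rad. In form: [[grip, [x, y, z], turn], ...]. A call has 1 to 10 rows; each row shifts and turns the commanded pose from where the row before left it, along the tool's axes as they then stand; what a row does not reach is not made up. A row lasts 1/12 s, in which the tool goes at most 41.7 mm and 7.16 degrees, less where a joint would pass 70% of its speed; a pose out of reach is approached as far as the arm can. A call is refused whole if a number of a shift passes 0.0417 or a number of a turn 0.125, either way. A call with a gripper value outside its range is refused whole. The fingers move at their own pace and stop on an object; "force" is the grip in N (left out, the last holds). Time passes only in rows, so rows that do not move let the fingers close. It gives the time, the measured TCP pose, the force, the opening and the grip force at its end, in the units of the state.
- sensors.observe(): the state, without advancing time (a new reading comes with each control period).
- get_image(name): name is "side" or "top" or "wrist"; returns a dict with "color" (420x560x3 uint8, red, green, blue), "z_map" (420x560 float32, m along the optical axis (not along the pixel's ray), 0 where there is no reading), "mtx" (3x3 intrinsics, pixels), "R" (3x3) and "t" (3): a world point X has camera coordinates R X + t. Camera axes: x right, y down, z forward; pixel columns grow to the right and rows downward; lengths in m; the calibration is good to about 2 mm. The wrist camera is an equidistant fisheye: a pixel r from the principal point sees the ray r / f radians off the axis. A picture is of the moment at which its call begins.
- job.hand_in(): hands the job in; it is judged then, once.
The state is a dict: "time": time; "joint_positions": joint angles; "qvel": joint speeds; "tau": joint torques, N m; "eef_pos": TCP position; "tool_rot": TCP orientation; "wrist_force": force on the tool from outside, world axes, zero at the start; "moment": the same for the moment, N m; "width": finger opening in m; "finger_force": force on a finger pad.
Only numpy, scipy, OpenCV 4.12 (cv2) and the standard library are available. Lean on these libraries where they do the work, as an engineer would, in place of code of your own. Each camera call takes 0.05 s, during which the arm holds its last target. There are 200 camera calls.

## Task

Slide the cover of the bench photometer fully open, lift the used cell out of its middle well and stand it upright in the empty steel tray, and set every amber sample cell that stands on the bench into a well of its own, each turned so that its flat side matches the flat of the well and it drops right to the bottom. Then slide the cover fully shut over the cells and press the sprung clamp down onto the cover's pin until it clips and stays on by itself. Leave the other glassware and tools where they are, upright.

Things in the scene. Friction and masses are not known exactly. Their poses are not given: they have to be found in the camera images.
- photometer: fixed white box 122 (x) x 376 (y) x 100 mm tall; origin under its middle at bench level, x away from the robot, z up. Its +y half (y 0 to 180 mm) is an open compartment, inside 110 (x) x 168 (y) mm, walls 6 mm, with the three wells; its -y half is a solid deck that the open cover lies over. Clamp bracket, 44 mm wide, 112 mm tall, at y = 186 to 226 mm
- well0 (a point): D-shaped well, 2 mm larger than a cell all round, 24 mm deep. Point on the axis of the round on the well floor, 10 mm above the bench; axes as the photometer's. The well's flat is on its -x side: a cell goes in with its x axis along this x, its origin then lies on this point (cap top 95 mm up). Turned otherwise it stays proud and blocks the cover. Any cell fits any well; wells 58 mm apart along y
- well1 (a point): D-shaped well, 2 mm larger than a cell all round, 24 mm deep. Point on the axis of the round on the well floor, 10 mm above the bench; axes as the photometer's. The well's flat is on its -x side: a cell goes in with its x axis along this x, its origin then lies on this point (cap top 95 mm up). Turned otherwise it stays proud and blocks the cover. Any cell fits any well; wells 58 mm apart along y
- well2 (a point): D-shaped well, 2 mm larger than a cell all round, 24 mm deep. Point on the axis of the round on the well floor, 10 mm above the bench; axes as the photometer's. The well's flat is on its -x side: a cell goes in with its x axis along this x, its origin then lies on this point (cap top 95 mm up). Turned otherwise it stays proud and blocks the cover. Any cell fits any well; wells 58 mm apart along y
- cover (a joint): slide of the flat aluminium cover (118 x 178 x 7 mm, underside 100 mm above the bench): 0 = fully shut over the compartment, grows towards the photometer's -y, 0.175 m = fully open over the deck. Friction about 1.5 N, stays where left. Starts shut or up to 60 mm open
- cover_handle (a point): middle of the cover's black handle rib, 50 (x) x 18 (y) x 30 mm tall, from 107 to 137 mm above the bench (this point 122 mm), 45 mm to -y of the cover's middle; moves with the cover; pinch it from above across y
- cover_pin (a point): middle of the steel pin (8 mm thick, 26 mm long along x) held 20 mm above the cover top near its +y end, which the clamp clips on; 127 mm above the bench
- clamp (a joint): hinge angle of the sprung clamp at the photometer's +y end: 0 = lying over the cover towards -y; grows as it lifts; range -0.06 to 1.55. Unclipped, a spring (0.08 N m/rad) holds it up at about 1.55. With the cover shut (within 3 mm) its tongue snaps past the pin at about 0.2 to 0; pressing takes up to about 12 N at the pad. Clipped, it stays below 0.1 by itself
- clamp_hinge (a point): the clamp's hinge axis (along photometer x), at photometer y = 215 mm, 121 mm above the bench
- clamp_pad (a point): middle of the outer face of the black press pad (44 mm along x, 22 mm) at the clamp's free end: 68 mm along the arm from the hinge and 30 mm square off it. At rest it stands upright facing the photometer's +y, about 190 mm above the bench: push it over towards -y and down, round the hinge. Clipped, it faces up, 151 mm above the bench
- cell1: amber sample cell, may be absent: D-shaped body (round of radius 24 mm, one flat 15 mm from the axis), 45 mm tall with 4 mm bevelled foot, under a black cap bar 20 (x) x 36 (y) x 40 mm tall; 85 mm in all, 0.15 kg. Origin on the round's axis at the underside, z up; flat faces -x, bar parallel to it: pinch the bar from above across x. Starts upright on the bench, turned up to 1.5 rad either way
- cell2: amber sample cell, may be absent: D-shaped body (round of radius 24 mm, one flat 15 mm from the axis), 45 mm tall with 4 mm bevelled foot, under a black cap bar 20 (x) x 36 (y) x 40 mm tall; 85 mm in all, 0.15 kg. Origin on the round's axis at the underside, z up; flat faces -x, bar parallel to it: pinch the bar from above across x. Starts upright on the bench, turned up to 1.5 rad either way
- cell3: amber sample cell, may be absent: D-shaped body (round of radius 24 mm, one flat 15 mm from the axis), 45 mm tall with 4 mm bevelled foot, under a black cap bar 20 (x) x 36 (y) x 40 mm tall; 85 mm in all, 0.15 kg. Origin on the round's axis at the underside, z up; flat faces -x, bar parallel to it: pinch the bar from above across x. Starts upright on the bench, turned up to 1.5 rad either way
- used: the used cell: just like the sample cells in shape, size and axes, but at the start it is seated in the photometer's middle well (well1), its cap bar along the photometer's y; hidden by the cover until that is open
- tray: fixed empty open steel tray, 120 x 120 mm outside, walls 4 mm, 25 mm tall; origin under its middle
- tray_in (a point): middle of the tray's inner floor (4 mm above the bench)
- dish: white porcelain evaporating dish, 60 mm across, 16 mm tall, bystander; origin under its middle, stands upright
- vial: small amber jar with white lid, 36 mm across, 55 mm tall, bystander; origin under its middle, stands upright
- bottle_a: amber glass reagent bottle, 60 mm across, 130 mm tall, bystander; origin under its middle, stands upright
- bottle_b: second amber glass reagent bottle, 60 mm across, 130 mm tall, bystander; origin under its middle, stands upright
- beaker: glass beaker, 68 mm across, 85 mm tall, bystander; origin under its middle, stands upright
- jar: clear glass jar with white lid, 68 mm across, 75 mm tall, bystander; origin under its middle, stands upright
- spatula: lab spatula 180 mm long lying flat on the bench, bystander; origin under its middle
Not all that is in view belongs to the job. Leave any blue or yellow look-alike of the cell1 alone.

How it is judged (in metres and radians):
On the way, in this order (a step that is already met when the one before it is completed fails the run):
1. the cover is slid fully open (within 10 mm) (value of joint cover above 0.165 m), for 0.2 s.
2. the used cell stands in the tray and every other cell present at the bottom of a well, with the cover still open (((horizontal distance between cell1 and well0 below 0.007 m and z of cell1 in the frame of well0 below 0.005 m) or (horizontal distance between cell1 and well1 below 0.007 m and z of cell1 in the frame of well1 below 0.005 m) or (horizontal distance between cell1 and well2 below 0.007 m and z of cell1 in the frame of well2 below 0.005 m)) and angle between each of cell1, cell2, cell3's own z axis and vertical below 0.1 rad and ((horizontal distance between cell2 and well0 below 0.007 m and z of cell2 in the frame of well0 below 0.005 m) or (horizontal distance between cell2 and well1 below 0.007 m and z of cell2 in the frame of well1 below 0.005 m) or (horizontal distance between cell2 and well2 below 0.007 m and z of cell2 in the frame of well2 below 0.005 m)) and ((horizontal distance between cell3 and well0 below 0.007 m and z of cell3 in the frame of well0 below 0.005 m) or (horizontal distance between cell3 and well1 below 0.007 m and z of cell3 in the frame of well1 below 0.005 m) or (horizontal distance between cell3 and well2 below 0.007 m and z of cell3 in the frame of well2 below 0.005 m)) and horizontal distance between used and tray_in below 0.065 m and z of used in the frame of tray_in below 0.006 m and angle between used's own z axis and vertical below 0.15 rad and value of joint cover above 0.12 m), for 0.3 s.
3. the cover is slid shut over the seated cells, the clamp still off (((horizontal distance between cell1 and well0 below 0.007 m and z of cell1 in the frame of well0 below 0.005 m) or (horizontal distance between cell1 and well1 below 0.007 m and z of cell1 in the frame of well1 below 0.005 m) or (horizontal distance between cell1 and well2 below 0.007 m and z of cell1 in the frame of well2 below 0.005 m)) and angle between each of cell1, cell2, cell3's own z axis and vertical below 0.1 rad and ((horizontal distance between cell2 and well0 below 0.007 m and z of cell2 in the frame of well0 below 0.005 m) or (horizontal distance between cell2 and well1 below 0.007 m and z of cell2 in the frame of well1 below 0.005 m) or (horizontal distance between cell2 and well2 below 0.007 m and z of cell2 in the frame of well2 below 0.005 m)) and ((horizontal distance between cell3 and well0 below 0.007 m and z of cell3 in the frame of well0 below 0.005 m) or (horizontal distance between cell3 and well1 below 0.007 m and z of cell3 in the frame of well1 below 0.005 m) or (horizontal distance between cell3 and well2 below 0.007 m and z of cell3 in the frame of well2 below 0.005 m)) and value of joint cover below 0.006 m and value of joint clamp above 0.3 rad), for 0.2 s.
4. the clamp is clipped onto the cover's pin (value of joint clamp below 0.15 rad and value of joint cover below 0.006 m), for 0.3 s.
At the end, for the whole second after the job is handed in: the used cell stands upright (0.15 rad) on the tray floor, every other cell present at the bottom of a well (5 mm in height, 7 mm off its axis, 0.1 rad), all at rest; the cover is shut (within 6 mm) and the clamp clipped on (under 0.15 rad) by itself (all of step 4 and ((horizontal distance between cell1 and well0 below 0.007 m and z of cell1 in the frame of well0 below 0.005 m) or (horizontal distance between cell1 and well1 below 0.007 m and z of cell1 in the frame of well1 below 0.005 m) or (horizontal distance between cell1 and well2 below 0.007 m and z of cell1 in the frame of well2 below 0.005 m)) and angle between each of cell1, cell2, cell3's own z axis and vertical below 0.1 rad and ((horizontal distance between cell2 and well0 below 0.007 m and z of cell2 in the frame of well0 below 0.005 m) or (horizontal distance between cell2 and well1 below 0.007 m and z of cell2 in the frame of well1 below 0.005 m) or (horizontal distance between cell2 and well2 below 0.007 m and z of cell2 in the frame of well2 below 0.005 m)) and ((horizontal distance between cell3 and well0 below 0.007 m and z of cell3 in the frame of well0 below 0.005 m) or (horizontal distance between cell3 and well1 below 0.007 m and z of cell3 in the frame of well1 below 0.005 m) or (horizontal distance between cell3 and well2 below 0.007 m and z of cell3 in the frame of well2 below 0.005 m)) and horizontal distance between used and tray_in below 0.065 m and z of used in the frame of tray_in below 0.006 m and angle between used's own z axis and vertical below 0.15 rad and linear speed of each of cell1, cell2, cell3, used below 0.02 m/s); the robot touches nothing.
It fails at once if a bystander is shoved more than 60 mm (distance of any of dish, vial, bottle_a, bottle_b, beaker, jar, spatula from where it was at the start of the episode above 0.06 m).
It fails at once if a standing bystander is knocked over (angle between any of dish, vial, bottle_a, bottle_b, beaker, jar's own z axis and vertical above 0.7 rad).
Of cell1, cell2, cell3 only 2 to 3 are there at a start; the rules pass over those that are not, and their reading is None.
At some moment in a run one of cell1, cell2, cell3 may be knocked a few centimetres aside while the robot is not near it.
It also fails if it takes over 210 s, if anything falls off the work surface, if the arm or the gripper's body presses on something with over 40 N, if the wrist force passes 120 N, or if a joint passes its speed limit or range.

## Working session

There is one attempt and no reset: what is moved stays moved. The work goes in short steps, Python scripts to look and compute and a tool call to move; the robot and the scene stay as the last step left them, time stands still between calls to the robot, and variables do not carry over. Pictures are saved under pics/ and viewed, at most 14 in all, crops included, and the job is handed in when it is done.

Besides the shell and the picture viewer there is one more tool, called after "Request:" by a JSON object that holds its "op" and its "data", one argument or row to a line. arm_command: Moves the arm, as the interface text tells. Its arguments: {"type":"object","properties":{"rows":{"type":"array","items":{"type":"array"}},"force":{"type":"number"}},"required":["rows"]}

```bash
ls; mkdir -p pics
cat > h.py <<'E'
import numpy as np, cv2
from workcell import sensors, get_image, job
def save(im,n): cv2.imwrite('pics/'+n, im['color'][:,:,::-1])
def pts(im):
    z=im['z_map'].astype(float); K=im['mtx']; v,u=np.mgrid[:z.shape[0],:z.shape[1]]
    c=np.stack([(u-K[0,2])/K[0,0]*z,(v-K[1,2])/K[1,1]*z,z],-1)
    return (c-im['t'])@im['R']
E
python3 - <<'E'
from h import *
s=sensors.observe(); print(s)
for n in('top','side'):
    im=get_image(n); save(im,n+'0.png'); print(n,im['mtx'],im['R'],im['t'])
    np.savez(n+'0.npz',**im)
E
```

```text
pics
{'time': 0.0, 'joint_positions': array([ 5.93876211e+01,  2.83134346e+01,  7.71298642e+01, -3.10841042e-04,
        7.46281341e+01, -5.47252117e+00]), 'qvel': array([-0.09044193, -0.05476262, -0.03246185,  0.07052679,  0.04521366,
       -0.00915948]), 'tau': array([-9.93039976e-04, -8.82144284e+01, -3.83872283e+01, -9.12522341e-05,
        9.95132898e-03,  6.46070930e-05]), 'eef_pos': array([0.26532866, 0.56546172, 0.23069983]), 'tool_rot': array([[-9.05274063e-01,  4.24827582e-01, -6.30371994e-04],
       [ 4.24828034e-01,  9.05273431e-01, -1.07564808e-03],
       [ 1.13694044e-04, -1.24155601e-03, -9.99999223e-01]]), 'wrist_force': array([0.74366331, 0.80078353, 0.82484674]), 'moment': array([-0.02939439, -0.02324757,  0.0199769 ]), 'finger_force': 0.0, 'width': 0.08569311907987602}
top [[419.03392271   0.         280.17321533]
 [  0.         419.03392271 202.64105404]
 [  0.           0.           1.        ]] [[-0.02374819 -0.99945578  0.02289468]
 [-0.98752827  0.01988713 -0.1561807 ]
 [ 0.15564039 -0.02631816 -0.98746312]] [0.02318549 0.54621366 1.06875129]
side [[469.27747007   0.         280.81147981]
 [  0.         469.27747007 206.20534501]
 [  0.           0.           1.        ]] [[ 0.92842015 -0.3714911   0.00551258]
 [-0.24744322 -0.62933494 -0.73668812]
 [ 0.27714234  0.68259205 -0.67621019]] [-0.47560784  0.24720525  1.17760885]
```

View pics/top0.png

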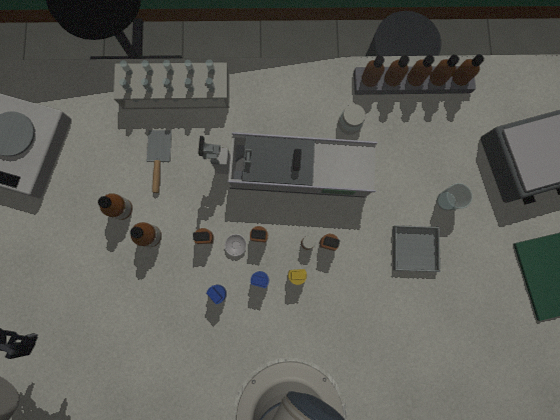

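View pics/side0.png

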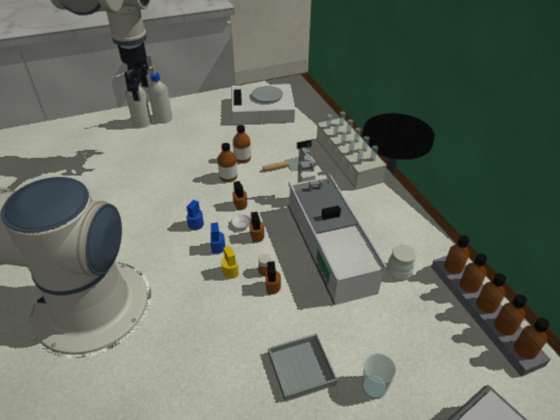

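The top view shows three amber cells at about (203,237), (259,235) and (330,243), with the vial at (308,243) and the dish at (235,246). The cover handle is at (297,160), the clamp at (208,150) and the tray at (416,249). The side view agrees, and blue and yellow look-alikes stand nearer the robot. Next I measure with the depth map.

```bash
cat >> h.py <<'E'
def rect(P2):
    r=cv2.minAreaRect(P2.astype(np.float32)*1000); return np.round(r[0],1),np.round(r[1],1),round(r[2],1)
def blobs(mask,minn=15):
    n,l,st,c=cv2.connectedComponentsWithStats(mask.astype(np.uint8)); return [l==i for i in range(1,n) if st[i,4]>=minn]
def plane_pts(im,m,h):
    v,u=np.nonzero(m); K=im['mtx']; d=np.stack([(u-K[0,2])/K[0,0],(v-K[1,2])/K[1,1],np.ones(len(u))],-1)@im['R']
    C=-im['R'].T@im['t']; return (C+d*((h-C[2])/d[:,2])[:,None])[:,:2]
E
python3 - <<'E'
from h import *
im=dict(np.load('top0.npz')); P=pts(im); Z=P[...,2]; c=im['color'].astype(int); hsv=cv2.cvtColor(im['color'],cv2.COLOR_RGB2HSV)
box=np.zeros(Z.shape,bool); box[200:310,90:450]=1
print('bench z',np.median(Z[300:340,300:400]))
for b in blobs(box&(Z>.072)&(Z<.1),8): 
    u=np.argwhere(b).mean(0)[::-1]; print('top',u,b.sum(),np.median(Z[b]),rect(plane_pts(im,b,np.median(Z[b]))),c[b].mean(0))
am=box&(hsv[...,0]<15)&(hsv[...,1]>120)&(hsv[...,2]>40)
for b in blobs(am,15): print('amber',np.argwhere(b).mean(0)[::-1],b.sum(),rect(plane_pts(im,b,.045)),np.median(Z[b]))
ph=np.zeros(Z.shape,bool); ph[120:210,215:390]=1
for n,lo,hi in(('cover',.103,.112),('deck',.094,.112),('handle',.128,.145)):
    for b in blobs(ph&(Z>lo)&(Z<hi),15): print(n,b.sum(),np.median(Z[b]),rect(P[b][:,:2]),rect(plane_pts(im,b,np.median(Z[b]))))
tr=np.zeros(Z.shape,bool); tr[215:285,380:450]=1
for b in blobs(tr&(Z>.016),20): print('tray',b.sum(),rect(plane_pts(im,b,.025)))
E
```

```text
bench z 0.0005253447499899606
top [114.43317972 208.52073733] 217 0.08930981339568465 (array([533.4, 431.8]), array([38., 60.]), 23.1) [54.62672811 36.64976959 22.7235023 ]
top [447.92307692 201.76923077] 13 0.07890548381133392 (array([ 534.5, -422.8]), array([12.5,  6. ]), 22.2) [87.30769231 95.61538462 93.15384615]
top [145.11785714 234.23571429] 280 0.0887636779209808 (array([468.5, 357.1]), array([57.1, 57.4]), 88.8) [63.525      43.80357143 28.96785714]
top [258.23728814 233.56779661] 118 0.08517498299623913 (array([462.3,  69.4]), array([35.8, 20.3]), 82.4) [40.59322034 39.05932203 37.1779661 ]
top [200.11382114 235.62601626] 123 0.0851366266270319 (array([459.6, 214.1]), array([20.2, 37.5]), 0.2) [38.62601626 37.91056911 36.60162602]
top [331.95726496 241.42735043] 117 0.08503767474188573 (array([ 438.3, -116. ]), array([36. , 20.8]), 72.8) [43.66666667 42.63247863 40.29059829]
top [298.30769231 274.94871795] 117 0.08536532835620717 (array([357.1, -27.7]), array([34.9, 19.6]), 88.6) [133.1025641  115.20512821  45.71794872]
top [259.20168067 280.41176471] 119 0.0854877789050165
[... 1654 characters left out ...]
3724816175 (array([661.4, 154.4]), array([23.7, 35.8]), 72.1) (array([660.6, 155.8]), array([27.7, 31.1]), 89.8)
deck 32 0.10641744851395267 (array([637.8, 159.9]), array([ 8.3, 32.7]), 10.3) (array([636.4, 158.9]), array([12. , 31.7]), 13.5)
handle 51 0.1325321906938715 (array([652.2,  90.3]), array([12.5, 32.8]), 84.3) (array([652.2,  90.5]), array([12.7, 34.2]), 84.7)
handle 146 0.13679655106401092 (array([641.5, -30.6]), array([17.7, 48.7]), 84.7) (array([641.2, -30.4]), array([17.7, 49.5]), 84.5)
handle 23 0.13188956349522865 (array([647.3, 168.6]), array([21.6,  8. ]), 5.9) (array([647.3, 168.2]), array([20.5,  7.4]), 0.0)
tray 363 (array([ 418.7, -351. ]), array([122.7, 122.3]), 86.8)
```

Run:
```python
from h import *
im=dict(np.load('top0.npz')); a=cv2.resize(im['color'][195:310,180:350],None,fx=4.7,fy=4.7,interpolation=cv2.INTER_CUBIC)
b=cv2.resize(im['color'][120:205,190:390],None,fx=4,fy=4,interpolation=cv2.INTER_CUBIC)
a=cv2.convertScaleAbs(a,alpha=2); 
cv2.imwrite('pics/crop.png',a[:,:,::-1])
```

```text
(no output)
```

View pics/crop.png

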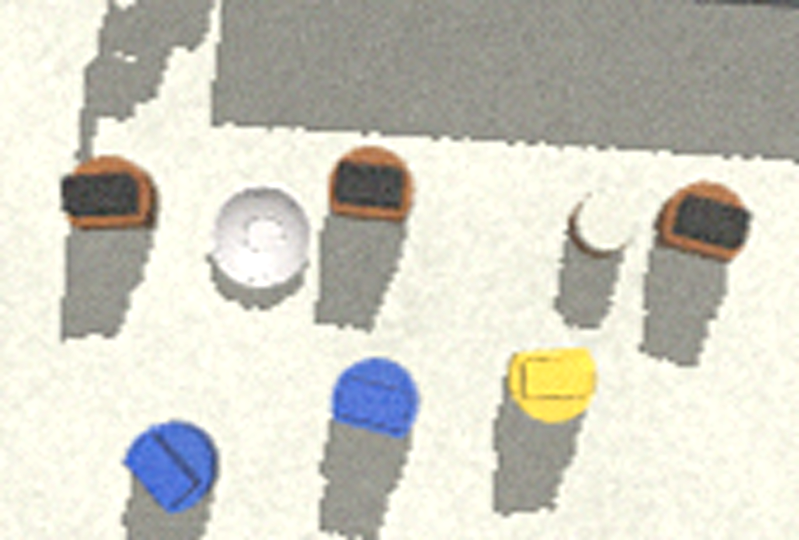

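The amber cells all have their flats towards the robot (world -x), with yaws of about +0.2°, -7.6° and -17.2°. The photometer yaw is about -5.2°. I'll start with the cover handle.

```bash
cat >> h.py <<'E'
def go(x,y,z,ang):
    """ang: world angle (deg, mod 180) of tool y. Prints turn (rad) then shift in the tool frame AFTER the turn."""
    s=sensors.observe(); R=s['tool_rot']; p=s['eef_pos']
    a=np.degrees(np.arctan2(R[1,1],R[0,1])); d=(ang-a+90)%180-90
    A=np.radians(a+d); Y=np.array([np.cos(A),np.sin(A),0]); X=np.cross(Y,[0,0,-1])
    D=np.array([x,y,z])-p
    print('t',round(s['time'],2),'p',np.round(p,4),'a',round(a,2),'w',round(s['width'],4),'F',np.round(s['wrist_force'],1),'ff',round(s['finger_force'],1),'j6',round(s['joint_positions'][5],1))
    print('TURN',round(-np.radians(d),4),'SHIFT',np.round([D@X,D@Y,-D[2]],4))
E
python3 - <<'E'
from h import *
go(.6413,-.0305,.22,84.9)
E
```

```text
t 0.1 p [0.2654 0.5655 0.2307] a 64.86 w 0.0853 F [-1.  -0.3 -0.1] ff 0.0 j6 -5.5
TURN -0.3498 SHIFT [-0.4274 -0.5602  0.0107]
```

Request:
{"op": "arm_command", "data": {
  "rows": [
    [0.085, [0, 0, 0], -0.117],
    [0.085, [0, 0, 0], -0.117],
    [0.085, [0, 0, 0], -0.116],
    [0.085, [-0.022, -0.028, 0], 0],
    [0.085, [-0.022, -0.028, 0], 0],
    [0.085, [-0.022, -0.028, 0], 0],
    [0.085, [-0.022, -0.028, 0], 0],
    [0.085, [-0.022, -0.028, 0], 0],
    [0.085, [-0.022, -0.028, 0], 0],
    [0.085, [-0.022, -0.028, 0], 0]
  ]
}}

```text
time: 0.93
eef_pos: [0.402, 0.3553, 0.2311]
tool_rot: [[-0.996, 0.088, -0.0], [0.088, 0.996, -0.0], [0.0, -0.0, -1.0]]
wrist_force: [0.8, 1.0, 0.3]
width: 0.0851
finger_force: 0.0
```

Request:
{"op": "arm_command", "data": {
  "rows": [
    [0.06, [-0.022, -0.028, 0], 0],
    [0.06, [-0.022, -0.028, 0], 0],
    [0.06, [-0.022, -0.028, 0], 0],
    [0.06, [-0.022, -0.028, 0], 0],
    [0.06, [-0.022, -0.028, 0], 0],
    [0.06, [-0.022, -0.028, 0], 0],
    [0.06, [-0.022, -0.028, 0], 0],
    [0.06, [-0.022, -0.028, 0], 0],
    [0.06, [-0.022, -0.028, 0], 0],
    [0.06, [-0.022, -0.028, 0], 0]
  ]
}}

```text
time: 1.77
eef_pos: [0.5964, 0.0568, 0.231]
tool_rot: [[-0.996, 0.089, -0.001], [0.089, 0.996, 0.0], [0.001, 0.0, -1.0]]
wrist_force: [0.7, 1.6, -0.1]
width: 0.0599
finger_force: 0.0
```

Run:
```python
from h import *
go(.6413,-.0305,.113,84.9)
```

```text
t 1.77 p [0.5964 0.0568 0.231 ] a 84.91 w 0.0599 F [ 0.7  1.6 -0.1] ff 0.0 j6 -85.2
TURN 0.0001 SHIFT [-0.0525 -0.083   0.118 ]
```

Request:
{"op": "arm_command", "data": {
  "rows": [
    [0.05, [-0.0175, -0.0277, 0], 0],
    [0.05, [-0.0175, -0.0277, 0], 0],
    [0.05, [-0.0175, -0.0277, 0], 0],
    [0.05, [0, 0, 0.02], 0],
    [0.05, [0, 0, 0.02], 0],
    [0.05, [0, 0, 0.02], 0],
    [0.05, [0, 0, 0], 0],
    [0.05, [0, 0, 0], 0]
  ]
}}

```text
time: 2.43
eef_pos: [0.6401, -0.0288, 0.1706]
tool_rot: [[-0.996, 0.089, -0.002], [0.089, 0.996, 0.0], [0.002, 0.0, -1.0]]
wrist_force: [-0.1, 1.0, 0.1]
width: 0.0499
finger_force: 0.0
```

Run:
```python
from h import *
go(.6413,-.0305,.113,84.9)
```

```text
t 2.43 p [ 0.6401 -0.0288  0.1706] a 84.91 w 0.0499 F [-0.1  1.   0.1] ff 0.0 j6 -92.8
TURN 0.0002 SHIFT [-0.0013 -0.0016  0.0576]
```

Request:
{"op": "arm_command", "data": {
  "rows": [
    [0.05, [-0.0013, -0.0016, 0.02], 0],
    [0.05, [0, 0, 0.02], 0],
    [0.05, [0, 0, 0.016], 0],
    [0.05, [0, 0, 0], 0],
    [0.01, [0, 0, 0], 0],
    [0.01, [0, 0, 0], 0],
    [0.01, [0, 0, 0], 0],
    [0.01, [0, 0, 0], 0],
    [0.01, [0, 0, 0], 0],
    [0.01, [0, 0, 0], 0]
  ],
  "force": 40
}}

```text
time: 3.27
eef_pos: [0.6429, -0.0307, 0.1172]
tool_rot: [[-0.996, 0.088, 0.003], [0.088, 0.996, -0.0], [-0.003, -0.0, -1.0]]
wrist_force: [-0.5, 0.7, 6.8]
width: 0.0175
finger_force: 41.2
```

Request:
{"op": "arm_command", "data": {
  "rows": [
    [0.01, [0, -0.005, 0], 0],
    [0.01, [0, -0.01, 0], 0],
    [0.01, [0, -0.015, 0], 0],
    [0.01, [0, -0.02, 0], 0],
    [0.01, [0, -0.02, 0], 0],
    [0.01, [0, -0.02, 0], 0],
    [0.01, [0, -0.02, 0], 0],
    [0.01, [0, -0.015, 0], 0],
    [0.01, [0, -0.01, 0], 0],
    [0.01, [0, 0, 0], 0]
  ]
}}

```text
time: 4.1
eef_pos: [0.6312, -0.1677, 0.1172]
tool_rot: [[-0.996, 0.09, 0.004], [0.09, 0.996, -0.002], [-0.004, -0.002, -1.0]]
wrist_force: [2.2, -1.6, 10.0]
width: 0.0172
finger_force: 41.7
```

Request:
{"op": "arm_command", "data": {
  "rows": [
    [0.01, [0, -0.004, -0.001], 0],
    [0.01, [0, -0.004, 0], 0],
    [0.01, [0, -0.003, 0], 0],
    [0.01, [0, 0, 0], 0],
    [0.01, [0, 0, 0], 0]
  ]
}}

```text
time: 4.52
eef_pos: [0.6309, -0.1698, 0.1172]
tool_rot: [[-0.996, 0.088, 0.003], [0.088, 0.996, 0.008], [-0.003, 0.009, -1.0]]
wrist_force: [16.6, 51.0, 2.5]
width: 0.0169
finger_force: 42.6
```

Request:
{"op": "arm_command", "data": {
  "rows": [
    [0.01, [0, -0.003, 0], 0],
    [0.01, [0, 0, 0], 0],
    [0.01, [0, 0, 0], 0]
  ]
}}

```text
time: 4.77
eef_pos: [0.6308, -0.1701, 0.1171]
tool_rot: [[-0.996, 0.087, 0.003], [0.087, 0.996, 0.012], [-0.002, 0.012, -1.0]]
wrist_force: [20.6, 71.1, 5.2]
width: 0.0169
finger_force: 44.1
```

Request:
{"op": "arm_command", "data": {
  "rows": [
    [0.01, [0, 0.006, 0], 0],
    [0.01, [0, 0.005, 0], 0],
    [0.01, [0, 0, 0], 0],
    [0.05, [0, 0, 0], 0],
    [0.05, [0, 0, 0], 0],
    [0.05, [0, 0, 0], 0],
    [0.05, [0, 0, -0.03], 0],
    [0.05, [0, 0, -0.04], 0],
    [0.05, [0, 0, -0.03], 0],
    [0.05, [0, 0, 0], 0]
  ]
}}

```text
time: 5.6
eef_pos: [0.6321, -0.1692, 0.2231]
tool_rot: [[-0.996, 0.089, 0.009], [0.089, 0.996, -0.003], [-0.009, -0.002, -1.0]]
wrist_force: [1.1, -0.5, -0.2]
width: 0.0501
finger_force: 0.0
```

Run:
```python
from h import *
im=get_image('top'); save(im,'top1.png'); np.savez('top1.npz',**im); P=pts(im); Z=P[...,2]
ph=np.zeros(Z.shape,bool); ph[120:215,190:400]=1
for n,lo,hi in(('caps',.088,.1),('handle',.125,.15),('pad',.16,.2)):
    for b in blobs(ph&(Z>lo)&(Z<hi),12): print(n,np.argwhere(b).mean(0)[::-1].round(),b.sum(),np.median(Z[b]).round(4),rect(P[b][:,:2]),rect(plane_pts(im,b,np.median(Z[b]))))
a=cv2.resize(im['color'][110:270,190:400],None,fx=3.7,fy=3.7,interpolation=cv2.INTER_CUBIC)
cv2.imwrite('pics/c1.png',cv2.convertScaleAbs(a,alpha=1.8)[:,:,::-1])
go(0.65,.049,.22,-5.1)
```

```text
caps [266. 139.] 155 0.0971 (array([707.9,  46. ]), array([173.4,   9.8]), 85.2) (array([707.7,  46.2]), array([173.5,  12.5]), 84.5)
caps [232. 156.] 12 0.0973 (array([662.4, 132.9]), array([ 4.1, 18.9]), 78.0) (array([662.6, 133. ]), array([ 5.1, 18.5]), 89.6)
caps [265. 160.] 108 0.0949 (array([648.7,  47.6]), array([33.8, 19.5]), 87.3) (array([648.5,  47.6]), array([33.4, 18.5]), 89.0)
caps [220. 165.] 16 0.0956 (array([637.8, 165.5]), array([32.7,  1.1]), 85.5) (array([637.3, 165.1]), array([33.1,  2.6]), 89.0)
handle [212. 157.] 89 0.1309 (array([648.1, 181.8]), array([36.1, 21.6]), 89.5) (array([648.9, 182.5]), array([38.2, 20.9]), 83.6)
handle [303. 159.] 61 0.1307 (array([641.4, -46.9]), array([12.6, 35.1]), 87.5) (array([641.3, -47. ]), array([12.5, 35.9]), 88.2)
pad [208. 148.] 198 0.181 (array([659.1, 180.3]), array([40.7, 40.6]), 84.8) (array([663.5, 181.6]), array([46.9, 43.9]), 89.0)
t 5.65 p [ 0.6311 -0.1689  0.2201] a 84.89 w 0.0502 F [-0.1 -0.1 -0.4] ff 0.0 j6 -105.1
TURN 1.5707 SHIFT [ 2.187e-01 -6.000e-04  1.000e-04]
```

View pics/c1.png

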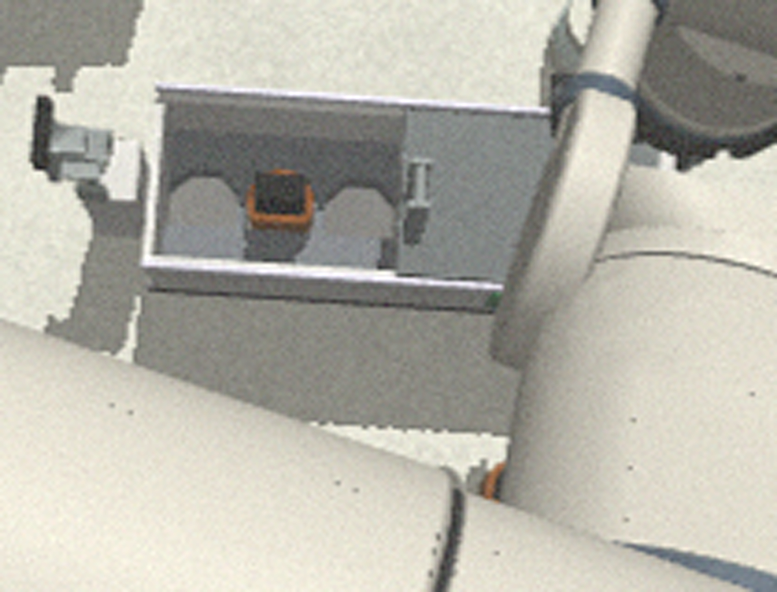

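The cover is fully open, with the used cell's cap at crop (281,195), which is world (0.649, 0.048). Two D wells are visible either side of it. The cap position agrees with the geometry worked out from the handle at its stop.

Request:
{"op": "arm_command", "data": {
  "rows": [
    [0.06, [0, 0, 0], 0.12],
    [0.06, [0, 0, 0], 0.12],
    [0.06, [0, 0, 0], 0.12],
    [0.06, [0, 0, 0], 0.12],
    [0.06, [0, 0, 0], 0.12],
    [0.06, [0, 0, 0], 0.12],
    [0.06, [0, 0, 0], 0.12],
    [0.06, [0, 0, 0], 0.12],
    [0.06, [0, 0, 0], 0.12],
    [0.06, [0, 0, 0], 0.12]
  ]
}}

```text
time: 6.48
eef_pos: [0.629, -0.1681, 0.2152]
tool_rot: [[-0.272, 0.962, -0.002], [0.962, 0.272, 0.001], [0.001, -0.002, -1.0]]
wrist_force: [-0.5, 0.1, -0.3]
width: 0.0599
finger_force: 0.0
```

Request:
{"op": "arm_command", "data": {
  "rows": [
    [0.06, [0, 0, 0], 0.12],
    [0.06, [0, 0, 0], 0.12],
    [0.06, [0, 0, 0], 0.12],
    [0.06, [0.036, 0, 0], 0],
    [0.06, [0.036, 0, 0], 0],
    [0.06, [0.036, 0, 0], 0],
    [0.05, [0.036, 0, 0], 0],
    [0.05, [0.036, 0, 0], 0],
    [0.05, [0.036, 0, 0], 0],
    [0.05, [0, 0, 0], 0]
  ]
}}

```text
time: 7.32
eef_pos: [0.6459, 0.053, 0.2153]
tool_rot: [[0.074, 0.997, -0.002], [0.997, -0.074, 0.002], [0.002, -0.002, -1.0]]
wrist_force: [-0.5, 0.2, -0.0]
width: 0.0501
finger_force: 0.0
```

Run:
```python
from h import *
go(.649,.048,.065,-5.1)
```

```text
t 7.32 p [0.6459 0.053  0.2153] a -4.25 w 0.0501 F [-0.5  0.2 -0. ] ff 0.0 j6 3.6
TURN 0.0148 SHIFT [-0.0047  0.0036  0.1503]
```

Request:
{"op": "arm_command", "data": {
  "rows": [
    [0.045, [-0.0047, 0.0036, 0.02], 0.015],
    [0.045, [0, 0, 0.03], 0],
    [0.045, [0, 0, 0.03], 0],
    [0.045, [0, 0, 0.03], 0],
    [0.045, [0, 0, 0.02], 0],
    [0.045, [0, 0, 0.015], 0],
    [0.045, [0, 0, 0.005], 0],
    [0.045, [0, 0, 0], 0],
    [0.01, [0, 0, 0], 0],
    [0.01, [0, 0, 0], 0]
  ],
  "force": 40
}}

```text
time: 8.15
eef_pos: [0.6503, 0.0422, 0.0673]
tool_rot: [[0.093, 0.996, 0.001], [0.996, -0.093, -0.0], [0.0, 0.001, -1.0]]
wrist_force: [-1.1, -0.0, 0.3]
width: 0.022
finger_force: 0.4
```

Request:
{"op": "arm_command", "data": {
  "rows": [
    [0.01, [0, 0, 0], 0],
    [0.01, [0, 0, 0], 0],
    [0.01, [0, 0, 0], 0],
    [0.01, [0, 0, -0.01], 0],
    [0.01, [0, 0, -0.02], 0],
    [0.01, [0, 0, -0.03], 0],
    [0.01, [0, 0, -0.04], 0],
    [0.01, [0, 0, -0.04], 0],
    [0.01, [0, 0, -0.02], 0],
    [0.01, [0, 0, 0], 0]
  ]
}}

```text
time: 8.98
eef_pos: [0.652, 0.0423, 0.2327]
tool_rot: [[0.093, 0.996, 0.009], [0.996, -0.093, -0.0], [0.001, 0.009, -1.0]]
wrist_force: [0.8, -0.1, -1.8]
width: 0.0194
finger_force: 42.5
```

Run:
```python
from h import *
go(.4187,-.351,.22,-5.1)
```

```text
t 8.98 p [0.652  0.0423 0.2327] a -5.32 w 0.0194 F [ 0.8 -0.1 -1.8] ff 42.5 j6 3.8
TURN -0.0039 SHIFT [-0.4125 -0.1974  0.0127]
```

Request:
{"op": "arm_command", "data": {
  "rows": [
    [0.01, [-0.02, -0.01, 0], 0],
    [0.01, [-0.03, -0.0145, 0], 0],
    [0.01, [-0.035, -0.0165, 0], 0],
    [0.01, [-0.035, -0.0165, 0], 0],
    [0.01, [-0.035, -0.0165, 0], 0],
    [0.01, [-0.035, -0.0165, 0], 0],
    [0.01, [-0.035, -0.0165, 0], 0],
    [0.01, [-0.035, -0.0165, 0], 0],
    [0.01, [-0.035, -0.0165, 0], 0],
    [0.01, [-0.035, -0.0165, 0], 0]
  ]
}}

```text
time: 9.82
eef_pos: [0.4618, -0.2729, 0.2264]
tool_rot: [[0.093, 0.996, -0.0], [0.996, -0.093, 0.0], [0.0, -0.0, -1.0]]
wrist_force: [1.5, -0.6, -1.9]
width: 0.0193
finger_force: 42.3
```

Request:
{"op": "arm_command", "data": {
  "rows": [
    [0.01, [-0.03, -0.0145, 0], 0],
    [0.01, [-0.03, -0.0145, 0], 0],
    [0.01, [-0.02, -0.0105, 0], 0],
    [0.01, [0, 0, 0], 0],
    [0.01, [0, 0, 0], 0],
    [0.01, [0, 0, 0], 0]
  ]
}}

```text
time: 10.32
eef_pos: [0.4164, -0.3472, 0.2262]
tool_rot: [[0.093, 0.996, -0.0], [0.996, -0.093, 0.001], [0.001, -0.0, -1.0]]
wrist_force: [0.8, 1.0, -1.8]
width: 0.0195
finger_force: 42.5
```

Run:
```python
from h import *
go(.4187,-.3555,.063,-5.1)
```

```text
t 10.32 p [ 0.4164 -0.3472  0.2262] a -5.35 w 0.0195 F [ 0.8  1.  -1.8] ff 42.5 j6 -40.8
TURN -0.0043 SHIFT [-0.008   0.003   0.1632]
```

Request:
{"op": "arm_command", "data": {
  "rows": [
    [0.01, [-0.008, 0.003, 0.02], 0],
    [0.01, [0, 0, 0.03], 0],
    [0.01, [0, 0, 0.03], 0],
    [0.01, [0, 0, 0.03], 0],
    [0.01, [0, 0, 0.025], 0],
    [0.01, [0, 0, 0.015], 0],
    [0.01, [0, 0, 0.008], 0],
    [0.01, [0, 0, 0.004], 0],
    [0.01, [0, 0, 0], 0],
    [0.01, [0, 0, 0], 0]
  ]
}}

```text
time: 11.15
eef_pos: [0.4194, -0.3561, 0.0651]
tool_rot: [[0.092, 0.996, 0.001], [0.996, -0.092, -0.001], [-0.001, 0.001, -1.0]]
wrist_force: [0.4, 0.3, -1.6]
width: 0.0193
finger_force: 42.4
```

Request:
{"op": "arm_command", "data": {
  "rows": [
    [0.01, [0, 0, 0.002], 0],
    [0.01, [0, 0, 0.001], 0],
    [0.01, [0, 0, 0.001], 0],
    [0.01, [0, 0, 0], 0]
  ]
}}

```text
time: 11.48
eef_pos: [0.419, -0.3564, 0.0612]
tool_rot: [[0.093, 0.996, 0.001], [0.996, -0.093, -0.001], [-0.001, 0.001, -1.0]]
wrist_force: [-1.1, 1.3, 10.6]
width: 0.0192
finger_force: 44.1
```

Request:
{"op": "arm_command", "data": {
  "rows": [
    [0.045, [0, 0, 0], 0],
    [0.045, [0, 0, 0], 0],
    [0.045, [0, 0, 0], 0],
    [0.045, [0, 0, -0.02], 0],
    [0.045, [0, 0, -0.04], 0],
    [0.045, [0, 0, -0.04], 0],
    [0.045, [0, 0, -0.04], 0],
    [0.045, [0, 0, 0], 0],
    [0.045, [0, 0, 0], 0]
  ]
}}

```text
time: 12.23
eef_pos: [0.4196, -0.3568, 0.2026]
tool_rot: [[0.093, 0.996, 0.003], [0.996, -0.093, -0.003], [-0.003, 0.004, -1.0]]
wrist_force: [0.3, 0.9, -0.7]
width: 0.0449
finger_force: 0.0
```

Run:
```python
from h import *
im=get_image('top'); save(im,'top2.png'); P=pts(im); Z=P[...,2]
box=np.zeros(Z.shape,bool); box[200:300,180:360]=1
for b in blobs(box&(Z>.072)&(Z<.1),20): print(np.argwhere(b).mean(0)[::-1].round(),b.sum(),np.median(Z[b]).round(4),rect(plane_pts(im,b,np.median(Z[b]))),im['color'][b].mean(0).round())
go(.4383,-.116,.15,-17.2)
```

```text
[258. 234.] 118 0.0854 (array([462.3,  69.4]), array([35.8, 20.3]), 82.4) [44. 42. 40.]
[200. 236.] 122 0.0852 (array([459.3, 214.2]), array([37.7, 20. ]), 88.8) [41. 41. 40.]
[331. 240.] 85 0.0849 (array([ 438.8, -115. ]), array([34.9, 20.2]), 74.7) [42. 41. 39.]
[294. 274.] 42 0.0848 (array([362.3, -18. ]), array([13.9, 28. ]), 43.0) [137. 118.  47.]
[259. 280.] 119 0.0856 (array([346.2,  68.8]), array([35.4, 20. ]), 73.6) [ 45.  63. 114.]
[214. 294.] 117 0.0855 (array([314.3, 180.8]), array([36.7, 20.3]), 44.8) [ 43.  61. 110.]
t 12.28 p [ 0.4189 -0.3561  0.2009] a -5.33 w 0.0448 F [-0.5 -0.4 -1.2] ff 0.0 j6 -41.3
TURN 0.2072 SHIFT [ 0.2351 -0.0524  0.0509]
```

View pics/top2.png

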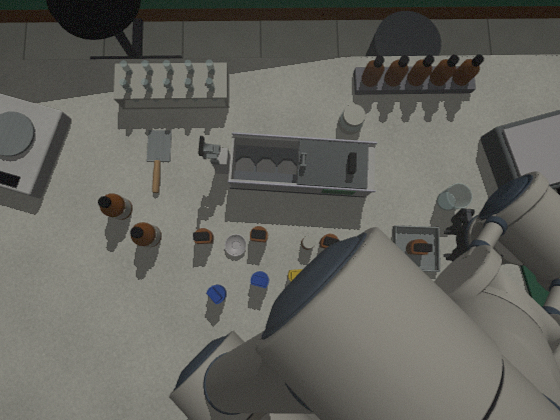

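The used cell stands in the tray at (420,248), the wells are empty and the three amber cells haven't moved. Next I take the cell at (331,240).

Request:
{"op": "arm_command", "data": {
  "rows": [
    [0.045, [0, 0, 0], 0.104],
    [0.045, [0, 0, 0], 0.104],
    [0.045, [0.032, -0.007, 0], 0],
    [0.045, [0.037, -0.0085, 0], 0],
    [0.045, [0.037, -0.0085, 0], 0],
    [0.045, [0.037, -0.0085, 0], 0],
    [0.045, [0.037, -0.0085, 0], 0],
    [0.045, [0.035, -0.0075, 0], 0],
    [0.045, [0.02, -0.004, 0], 0],
    [0.045, [0, 0, 0], 0]
  ]
}}

```text
time: 13.12
eef_pos: [0.4371, -0.1122, 0.1989]
tool_rot: [[0.294, 0.956, -0.003], [0.956, -0.294, 0.002], [0.001, -0.004, -1.0]]
wrist_force: [0.1, -1.0, 0.2]
width: 0.0452
finger_force: 0.0
```

Request:
{"op": "arm_command", "data": {
  "rows": [
    [0.045, [0, 0, 0.02], 0],
    [0.045, [0, 0, 0.02], 0],
    [0.045, [0, 0, 0], 0],
    [0.045, [0, 0, 0], 0],
    [0.045, [0, 0, 0], 0]
  ]
}}

```text
time: 13.53
eef_pos: [0.4382, -0.1163, 0.1604]
tool_rot: [[0.297, 0.955, -0.001], [0.955, -0.297, 0.0], [0.0, -0.001, -1.0]]
wrist_force: [-0.1, -0.9, -0.1]
width: 0.045
finger_force: 0.0
```

Run:
```python
from h import *
go(.4385,-.1155,.055,-16.5)
```

```text
t 13.53 p [ 0.4382 -0.1163  0.1604] a -17.27 w 0.045 F [-0.1 -0.9 -0.1] ff 0.0 j6 -5.1
TURN -0.0134 SHIFT [9.000e-04 1.000e-04 1.054e-01]
```

Request:
{"op": "arm_command", "data": {
  "rows": [
    [0.045, [0.001, 0, 0.03], 0],
    [0.045, [0, 0, 0.03], 0],
    [0.045, [0, 0, 0.025], 0],
    [0.045, [0, 0, 0.015], 0],
    [0.045, [0, 0, 0.005], 0],
    [0.045, [0, 0, 0], 0],
    [0.01, [0, 0, 0], 0],
    [0.01, [0, 0, 0], 0],
    [0.01, [0, 0, 0], 0],
    [0.01, [0, 0, 0], 0]
  ]
}}

```text
time: 14.37
eef_pos: [0.4393, -0.1154, 0.0564]
tool_rot: [[0.296, 0.955, 0.002], [0.955, -0.296, -0.001], [-0.0, 0.002, -1.0]]
wrist_force: [-1.1, -1.1, 9.9]
width: 0.0195
finger_force: 43.3
```

Request:
{"op": "arm_command", "data": {
  "rows": [
    [0.01, [0, 0, 0], 0],
    [0.01, [0, 0, -0.01], 0],
    [0.01, [0, 0, -0.03], 0],
    [0.01, [0, 0, -0.04], 0],
    [0.01, [0, 0, -0.04], 0],
    [0.01, [0, 0, -0.03], 0],
    [0.01, [0, 0, 0], 0],
    [0.01, [0, 0, 0], 0]
  ]
}}

```text
time: 15.03
eef_pos: [0.4393, -0.1153, 0.2072]
tool_rot: [[0.296, 0.955, 0.004], [0.955, -0.296, -0.002], [-0.0, 0.004, -1.0]]
wrist_force: [-0.6, 0.2, -2.2]
width: 0.0193
finger_force: 41.6
```

Run:
```python
from h import *
go(.6444,-.0093,.205,-5.1)
```

```text
t 15.03 p [ 0.4393 -0.1153  0.2072] a -17.24 w 0.0193 F [-0.6  0.2 -2.2] ff 41.6 j6 -5.0
TURN -0.2119 SHIFT [0.1238 0.1948 0.0022]
```

Request:
{"op": "arm_command", "data": {
  "rows": [
    [0.01, [0, 0, 0], -0.106],
    [0.01, [0, 0, 0], -0.106],
    [0.01, [0.015, 0.022, 0], 0],
    [0.01, [0.02, 0.032, 0], 0],
    [0.01, [0.02, 0.032, 0], 0],
    [0.01, [0.02, 0.032, 0], 0],
    [0.01, [0.02, 0.032, 0], 0],
    [0.01, [0.018, 0.028, 0], 0],
    [0.01, [0.0105, 0.0165, 0], 0],
    [0.01, [0, 0, 0], 0]
  ]
}}

```text
time: 15.87
eef_pos: [0.6456, -0.0072, 0.203]
tool_rot: [[0.087, 0.996, -0.001], [0.996, -0.087, 0.001], [0.001, -0.001, -1.0]]
wrist_force: [-0.9, -0.2, -1.6]
width: 0.0197
finger_force: 41.5
```

Request:
{"op": "arm_command", "data": {
  "rows": [
    [0.01, [0, 0, 0], 0],
    [0.01, [0, 0, 0], 0],
    [0.01, [0, 0, 0], 0]
  ]
}}

```text
time: 16.12
eef_pos: [0.6421, -0.0098, 0.2047]
tool_rot: [[0.089, 0.996, -0.002], [0.996, -0.089, 0.0], [-0.0, -0.002, -1.0]]
wrist_force: [0.1, -0.7, -1.1]
width: 0.0195
finger_force: 41.5
```

Run:
```python
from h import *
c=cv2.imread('pics/top2.png'); g=cv2.cvtColor(c,cv2.COLOR_BGR2GRAY)
a=cv2.resize(c[125:200,215:315],None,fx=7,fy=7,interpolation=cv2.INTER_CUBIC); cv2.imwrite('pics/c2.png',cv2.convertScaleAbs(a,alpha=2))
# back-project predicted well outlines' rims for a check
im=dict(np.load('top0.npz'))
for w in ((.6444,-.0093),(.6495,.0485),(.6546,.1063)):
    X=im['R']@np.array([*w,.034])+im['t']; p=im['mtx']@X; print(((p[:2]/p[2])-[215,125])*7)
    for dx,dy in((26,0),(0,26),(0,-26)):
        th=np.radians(-5.1);q=np.array(w)+np.array([dx*np.cos(th)-dy*np.sin(th),dx*np.sin(th)+dy*np.cos(th)])/1e3
        X=im['R']@np.array([*q,.034])+im['t']; p=im['mtx']@X; print('  ',((p[:2]/p[2])-[215,125])*7)
go(.6444,-.0093,.112,-5.1)
```

```text
[502.58654157 296.46414331]
   [506.78203346 231.4189958 ]
   [435.59049628 291.82811022]
   [569.544627   301.09754964]
[353.00773197 286.26057396]
   [357.74317429 221.2105384 ]
   [285.92630946 281.6186746 ]
   [420.05112189 290.89984155]
[203.23706702 276.04391714]
   [208.5138394  210.98903431]
   [136.0701033  271.39614027]
   [270.36592524 280.68905721]
t 16.12 p [ 0.6421 -0.0098  0.2047] a -5.13 w 0.0195 F [ 0.1 -0.7 -1.1] ff 41.5 j6 -1.1
TURN -0.0005 SHIFT [0.0007 0.0022 0.0927]
```

View pics/c2.png

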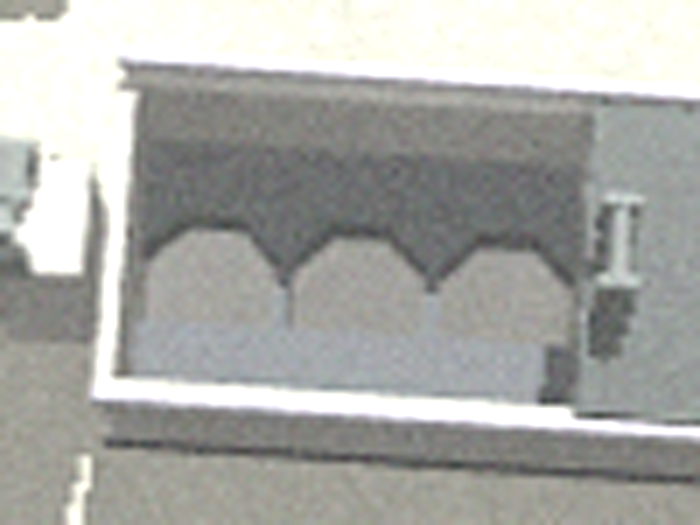

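The wells' dividers show at crop columns 285 and 432, and the far arcs and flats match the predicted well x. That puts the wells about 1.5 mm further to -y than I had estimated. I'm inserting into well0 at (0.6443, -0.0106).

Request:
{"op": "arm_command", "data": {
  "rows": [
    [0.01, [-0.0005, 0.002, 0.03], 0],
    [0.01, [0, 0, 0.03], 0],
    [0.01, [0, 0, 0.025], 0],
    [0.01, [0, 0, 0.01], 0],
    [0.01, [0, 0, 0], 0],
    [0.01, [0, 0, 0], 0],
    [0.01, [0, 0, 0], 0]
  ]
}}

```text
time: 16.7
eef_pos: [0.646, -0.0103, 0.112]
tool_rot: [[0.089, 0.996, 0.002], [0.996, -0.089, -0.0], [-0.0, 0.002, -1.0]]
wrist_force: [-0.2, 0.1, -1.1]
width: 0.0193
finger_force: 41.2
```

Run:
```python
from h import *
go(.6443,-.0106,.067,-5.1)
```

```text
t 16.7 p [ 0.646  -0.0103  0.112 ] a -5.11 w 0.0193 F [-0.2  0.1 -1.1] ff 41.2 j6 -1.1
TURN -0.0002 SHIFT [-0.0005 -0.0017  0.045 ]
```

Request:
{"op": "arm_command", "data": {
  "rows": [
    [0.01, [-0.0005, -0.001, 0.01], 0],
    [0.01, [0, 0, 0.01], 0],
    [0.01, [0, 0, 0.008], 0],
    [0.01, [0, 0, 0.005], 0],
    [0.01, [0, 0, 0], 0],
    [0.01, [0, 0, 0], 0]
  ]
}}

```text
time: 17.2
eef_pos: [0.644, -0.0104, 0.0768]
tool_rot: [[0.089, 0.996, -0.001], [0.996, -0.089, 0.0], [-0.0, -0.001, -1.0]]
wrist_force: [0.2, -0.2, -2.2]
width: 0.0193
finger_force: 41.4
```

Request:
{"op": "arm_command", "data": {
  "rows": [
    [0.01, [0, 0, 0.005], 0],
    [0.01, [0, 0, 0.004], 0],
    [0.01, [0, 0, 0.002], 0],
    [0.01, [0, 0, 0], 0],
    [0.01, [0, 0, 0], 0]
  ]
}}

```text
time: 17.62
eef_pos: [0.6442, -0.0104, 0.0665]
tool_rot: [[0.089, 0.996, 0.0], [0.996, -0.089, 0.0], [0.0, 0.0, -1.0]]
wrist_force: [-1.6, 1.0, 4.8]
width: 0.0193
finger_force: 42.2
```

Request:
{"op": "arm_command", "data": {
  "rows": [
    [0.045, [0, 0, 0], 0],
    [0.045, [0, 0, 0], 0],
    [0.045, [0, 0, 0], 0],
    [0.045, [0, 0, -0.02], 0],
    [0.045, [0, 0, -0.04], 0],
    [0.045, [0, 0, -0.04], 0],
    [0.045, [0, 0, -0.03], 0],
    [0.045, [0, 0, 0], 0],
    [0.045, [0, 0, 0], 0],
    [0.045, [0, 0, 0], 0]
  ]
}}

```text
time: 18.45
eef_pos: [0.6438, -0.0104, 0.1958]
tool_rot: [[0.089, 0.996, -0.001], [0.996, -0.089, 0.0], [0.0, -0.001, -1.0]]
wrist_force: [-0.4, 0.0, -0.2]
width: 0.0448
finger_force: 0.0
```

```bash
cat >> h.py <<'E'
def look(n):
    im=get_image('top'); save(im,n); P=pts(im); Z=P[...,2]
    for nm,r,lo,hi in(('bench',(slice(200,300),slice(180,360)),.072,.1),('well',(slice(125,200),slice(228,380)),.088,.13)):
        box=np.zeros(Z.shape,bool); box[r]=1
        k=im['color'].max(-1)<75
        for b in blobs(box&(Z>lo)&(Z<hi)&k,20): print(nm,np.argwhere(b).mean(0)[::-1].round(),b.sum(),np.median(Z[b]).round(4),rect(plane_pts(im,b,np.median(Z[b]))),im['color'][b].mean(0).round())
    return im
E
python3 - <<'E'
from h import *
look('top3.png')
go(.4625,.0695,.18,-7.6)
E
```

```text
bench [200. 236.] 121 0.085 (array([459.7, 214.1]), array([20.1, 37.5]), 0.2) [40. 39. 37.]
well [240. 136.] 45 0.1 (array([712.6, 113.3]), array([34.5, 12.1]), 82.5) [67. 66. 65.]
well [269. 138.] 40 0.0975 (array([707.4,  36.2]), array([33.5, 10.7]), 89.1) [67. 66. 65.]
well [326. 145.] 53 0.107 (array([ 685.1, -107. ]), array([57. , 36.4]), 40.6) [64. 65. 65.]
well [359. 144.] 49 0.1055 (array([ 679.6, -199.5]), array([70.2, 21.2]), 89.0) [66. 66. 67.]
well [301. 157.] 25 0.1087 (array([652.5, -42.7]), array([10.2, 15.8]), 88.2) [59. 60. 59.]
t 18.5 p [ 0.6435 -0.0104  0.1951] a -5.1 w 0.0449 F [-0.7  1.2 -0.3] ff 0.0 j6 -1.1
TURN 0.0436 SHIFT [ 0.0552 -0.19    0.0151]
```

```bash
cat >> h.py <<'E'
def sideblobs(im):
    """black caps of bench cells in the side view by depth height"""
    P=pts(im); Z=P[...,2]; k=(Z>.079)&(Z<.089)&(im['color'].max(-1)<70)&(P[...,0]>.3)&(P[...,0]<.6)&(P[...,1]>-.25)&(P[...,1]<.3)
    for b in blobs(k,8): print('side cap',np.argwhere(b).mean(0)[::-1].round(),b.sum(),rect(P[b][:,:2]))
E
python3 - <<'E'
from h import *
print('before'); sideblobs(dict(np.load('side0.npz')))
im=get_image('side'); save(im,'side1.png'); sideblobs(im)
E
```

```text
before
side cap [238. 186.] 57 (array([459.3, 214.1]), array([20.8, 37.6]), 1.8)
side cap [255. 217.] 67 (array([461.2,  69.5]), array([37.4, 18.5]), 81.4)
side cap [324. 262.] 10 (array([ 568.3, -147.2]), array([34.2,  1.4]), 87.5)
side cap [271. 268.] 95 (array([ 437.5, -117.8]), array([35.1, 19.6]), 73.0)
side cap [238. 186.] 54 (array([458.3, 212.4]), array([18. , 36.9]), 1.7)
side cap [255. 217.] 71 (array([461.1,  67.9]), array([37.4, 19.1]), 80.1)
```

Neither remaining cell has moved. On to the cell at (0.462, 0.069).

Request:
{"op": "arm_command", "data": {
  "rows": [
    [0.045, [0, 0, 0], 0.044],
    [0.045, [0.006, -0.022, 0], 0],
    [0.045, [0.01, -0.034, 0], 0],
    [0.045, [0.01, -0.034, 0], 0],
    [0.045, [0.01, -0.034, 0], 0],
    [0.045, [0.01, -0.034, 0], 0],
    [0.045, [0.009, -0.032, 0], 0],
    [0.045, [0, 0, 0.015], 0],
    [0.045, [0, 0, 0.02], 0],
    [0.045, [0, 0, 0], 0]
  ]
}}

```text
time: 19.38
eef_pos: [0.4609, 0.0695, 0.1584]
tool_rot: [[0.132, 0.991, -0.005], [0.991, -0.132, -0.0], [-0.001, -0.005, -1.0]]
wrist_force: [-0.8, -0.4, -0.4]
width: 0.0453
finger_force: 0.0
```

Request:
{"op": "arm_command", "data": {
  "rows": [
    [0.045, [0, 0, 0], 0],
    [0.045, [0, 0, 0], 0],
    [0.045, [0, 0, 0], 0]
  ]
}}

```text
time: 19.63
eef_pos: [0.4637, 0.0692, 0.1618]
tool_rot: [[0.133, 0.991, 0.001], [0.991, -0.133, 0.0], [0.0, 0.001, -1.0]]
wrist_force: [0.2, -0.1, -0.1]
width: 0.045
finger_force: 0.0
```

Run:
```python
from h import *
go(.4622,.069,.055,-8)
```

```text
t 19.63 p [0.4637 0.0692 0.1618] a -7.63 w 0.045 F [ 0.2 -0.1 -0.1] ff 0.0 j6 8.8
TURN 0.0064 SHIFT [-0.0004 -0.0015  0.1068]
```

Request:
{"op": "arm_command", "data": {
  "rows": [
    [0.045, [0, -0.001, 0.03], 0],
    [0.045, [0, 0, 0.03], 0],
    [0.045, [0, 0, 0.025], 0],
    [0.045, [0, 0, 0.015], 0],
    [0.045, [0, 0, 0.006], 0],
    [0.045, [0, 0, 0], 0],
    [0.01, [0, 0, 0], 0],
    [0.01, [0, 0, 0], 0],
    [0.01, [0, 0, 0], 0],
    [0.01, [0, 0, 0], 0]
  ]
}}

```text
time: 20.47
eef_pos: [0.4629, 0.0695, 0.0563]
tool_rot: [[0.133, 0.991, 0.002], [0.991, -0.133, 0.0], [0.0, 0.002, -1.0]]
wrist_force: [-0.5, 0.3, 9.0]
width: 0.0196
finger_force: 43.7
```

Request:
{"op": "arm_command", "data": {
  "rows": [
    [0.01, [0, 0, 0], 0],
    [0.01, [0, 0, -0.01], 0],
    [0.01, [0, 0, -0.03], 0],
    [0.01, [0, 0, -0.04], 0],
    [0.01, [0, 0, -0.04], 0],
    [0.01, [0, 0, -0.03], 0],
    [0.01, [0, 0, 0], 0],
    [0.01, [0, 0, 0], 0],
    [0.01, [0, 0, 0], 0]
  ]
}}

```text
time: 21.22
eef_pos: [0.4617, 0.0694, 0.205]
tool_rot: [[0.133, 0.991, -0.0], [0.991, -0.133, -0.0], [-0.0, -0.0, -1.0]]
wrist_force: [-1.0, 0.1, -1.1]
width: 0.0192
finger_force: 42.1
```

Run:
```python
from h import *
go(.6495,.0472,.2,-5.1)
```

```text
t 21.22 p [0.4617 0.0694 0.205 ] a -7.62 w 0.0192 F [-1.   0.1 -1.1] ff 42.1 j6 8.8
TURN -0.0439 SHIFT [-0.0055  0.189   0.005 ]
```

Request:
{"op": "arm_command", "data": {
  "rows": [
    [0.01, [0, 0, 0], -0.044],
    [0.01, [0, 0.02, 0], 0],
    [0.01, [-0.001, 0.035, 0], 0],
    [0.01, [-0.001, 0.037, 0], 0],
    [0.01, [-0.0015, 0.037, 0], 0],
    [0.01, [-0.001, 0.035, 0], 0],
    [0.01, [-0.001, 0.025, 0], 0],
    [0.01, [0, 0, 0.02], 0],
    [0.01, [0, 0, 0], 0],
    [0.01, [0, 0, 0], 0]
  ]
}}

```text
time: 22.05
eef_pos: [0.648, 0.0472, 0.1827]
tool_rot: [[0.089, 0.996, -0.006], [0.996, -0.089, 0.0], [-0.0, -0.006, -1.0]]
wrist_force: [-0.2, 1.0, -0.8]
width: 0.0191
finger_force: 41.9
```

Request:
{"op": "arm_command", "data": {
  "rows": [
    [0.01, [0, 0, 0.03], 0],
    [0.01, [0, 0, 0.03], 0],
    [0.01, [0, 0, 0.013], 0],
    [0.01, [0, 0, 0], 0],
    [0.01, [0, 0, 0], 0],
    [0.01, [0, 0, 0], 0]
  ]
}}

```text
time: 22.55
eef_pos: [0.6504, 0.0473, 0.1138]
tool_rot: [[0.089, 0.996, 0.002], [0.996, -0.089, -0.0], [0.0, 0.002, -1.0]]
wrist_force: [-0.2, -0.6, -1.6]
width: 0.0192
finger_force: 41.9
```

Run:
```python
from h import *
go(.6495,.0472,.067,-5.1)
```

```text
t 22.55 p [0.6504 0.0473 0.1138] a -5.09 w 0.0192 F [-0.2 -0.6 -1.6] ff 41.9 j6 4.0
TURN 0.0002 SHIFT [-0.0002 -0.0008  0.0468]
```

Request:
{"op": "arm_command", "data": {
  "rows": [
    [0.01, [0, -0.0005, 0.01], 0],
    [0.01, [0, 0, 0.01], 0],
    [0.01, [0, 0, 0.008], 0],
    [0.01, [0, 0, 0.007], 0],
    [0.01, [0, 0, 0], 0],
    [0.01, [0, 0, 0], 0]
  ]
}}

```text
time: 23.05
eef_pos: [0.6491, 0.0472, 0.0766]
tool_rot: [[0.089, 0.996, -0.001], [0.996, -0.089, 0.0], [-0.0, -0.001, -1.0]]
wrist_force: [-0.5, -0.3, -1.6]
width: 0.0195
finger_force: 42.0
```

Request:
{"op": "arm_command", "data": {
  "rows": [
    [0.01, [0, 0, 0.005], 0],
    [0.01, [0, 0, 0.004], 0],
    [0.01, [0, 0, 0.003], 0],
    [0.01, [0, 0, 0], 0],
    [0.01, [0, 0, 0], 0]
  ]
}}

```text
time: 23.47
eef_pos: [0.6494, 0.0472, 0.0663]
tool_rot: [[0.089, 0.996, 0.0], [0.996, -0.089, -0.0], [-0.0, 0.0, -1.0]]
wrist_force: [-6.2, 0.2, 17.1]
width: 0.019
finger_force: 44.6
```

Request:
{"op": "arm_command", "data": {
  "rows": [
    [0.045, [0, 0, 0], 0],
    [0.045, [0, 0, 0], 0],
    [0.045, [0, 0, 0], 0],
    [0.045, [0, 0, -0.02], 0],
    [0.045, [0, 0, -0.04], 0],
    [0.045, [0, 0, -0.04], 0],
    [0.045, [0, 0, -0.03], 0],
    [0.045, [0, 0, 0], 0],
    [0.045, [0, 0, 0], 0],
    [0.045, [0, 0, 0], 0]
  ]
}}

```text
time: 24.3
eef_pos: [0.6491, 0.0472, 0.1947]
tool_rot: [[0.089, 0.996, -0.001], [0.996, -0.089, 0.0], [-0.0, -0.001, -1.0]]
wrist_force: [-0.9, -0.3, 0.2]
width: 0.0454
finger_force: 0.0
```

Run:
```python
from h import *
look('top4.png')
im=get_image('side'); save(im,'side2.png'); sideblobs(im)
go(.4592,.2135,.18,.5)
```

```text
bench [199. 235.] 107 0.0851 (array([460.6, 216.7]), array([32.6, 17.6]), 88.8) [41. 40. 38.]
well [239. 136.] 40 0.0998 (array([713.3, 113.3]), array([33.5, 10.7]), 89.1) [66. 66. 65.]
well [290. 140.] 40 0.0996 (array([701.7, -13. ]), array([38.9, 11.8]), 84.1) [67. 67. 66.]
well [337. 141.] 69 0.1057 (array([ 691.6, -135.5]), array([116. ,   7.6]), 85.1) [64. 64. 65.]
well [368. 144.] 20 0.1041 (array([ 683.8, -215.6]), array([33.6,  8. ]), 89.0) [67. 67. 67.]
well [349. 171.] 169 0.1079 (array([ 621.9, -169. ]), array([30.6, 83.4]), 87.2) [50. 51. 50.]
well [333. 185.] 20 0.1058 (array([ 580.4, -117.8]), array([33. ,  7.7]), 88.9) [62. 63. 62.]
side cap [238. 186.] 57 (array([458.7, 213.4]), array([34.9, 20. ]), 89.8)
t 24.4 p [0.6487 0.0472 0.1938] a -5.1 w 0.0448 F [-0.1 -0.7 -0. ] ff 0.0 j6 4.0
TURN -0.0977 SHIFT [ 0.1679 -0.188   0.0138]
```

Request:
{"op": "arm_command", "data": {
  "rows": [
    [0.045, [0, 0, 0], -0.098],
    [0.045, [0.015, -0.017, 0], 0],
    [0.045, [0.023, -0.026, 0], 0],
    [0.045, [0.025, -0.028, 0], 0],
    [0.045, [0.025, -0.028, 0], 0],
    [0.045, [0.025, -0.028, 0], 0],
    [0.045, [0.023, -0.026, 0], 0],
    [0.045, [0.02, -0.022, 0], 0],
    [0.045, [0.012, -0.013, 0.01], 0],
    [0.045, [0, 0, 0.02], 0]
  ]
}}

```text
time: 25.23
eef_pos: [0.4576, 0.2156, 0.1656]
tool_rot: [[-0.011, 1.0, 0.0], [1.0, 0.011, 0.001], [0.001, 0.0, -1.0]]
wrist_force: [1.8, -0.0, -0.0]
width: 0.045
finger_force: 0.0
```

Request:
{"op": "arm_command", "data": {
  "rows": [
    [0.045, [0, 0, 0], 0],
    [0.045, [0, 0, 0], 0],
    [0.045, [0, 0, 0], 0],
    [0.045, [0, 0, 0], 0]
  ]
}}

```text
time: 25.57
eef_pos: [0.4607, 0.2132, 0.1658]
tool_rot: [[-0.008, 1.0, 0.001], [1.0, 0.008, 0.0], [0.0, 0.001, -1.0]]
wrist_force: [-0.6, -0.4, -0.4]
width: 0.045
finger_force: 0.0
```

Run:
```python
from h import *
im=get_image('side'); sideblobs(im)
go(.4592,.2135,.055,.5)
```

```text
side cap [238. 186.] 54 (array([458.8, 213.7]), array([17.8, 38.1]), 3.1)
t 25.62 p [0.4607 0.2132 0.1658] a 0.47 w 0.045 F [ 0.3  0.3 -0.1] ff 0.0 j6 17.6
TURN -0.0005 SHIFT [ 0.0003 -0.0015  0.1108]
```

Request:
{"op": "arm_command", "data": {
  "rows": [
    [0.045, [0, -0.001, 0.03], 0],
    [0.045, [0, 0, 0.03], 0],
    [0.045, [0, 0, 0.027], 0],
    [0.045, [0, 0, 0.015], 0],
    [0.045, [0, 0, 0.008], 0],
    [0.045, [0, 0, 0], 0],
    [0.01, [0, 0, 0], 0],
    [0.01, [0, 0, 0], 0],
    [0.01, [0, 0, 0], 0],
    [0.01, [0, 0, 0], 0]
  ]
}}

```text
time: 26.45
eef_pos: [0.4598, 0.2137, 0.0565]
tool_rot: [[-0.009, 1.0, 0.002], [1.0, 0.009, 0.001], [0.001, 0.002, -1.0]]
wrist_force: [-0.2, -1.6, 8.6]
width: 0.0194
finger_force: 40.7
```

Request:
{"op": "arm_command", "data": {
  "rows": [
    [0.01, [0, 0, 0], 0],
    [0.01, [0, 0, -0.01], 0],
    [0.01, [0, 0, -0.03], 0],
    [0.01, [0, 0, -0.04], 0],
    [0.01, [0, 0, -0.04], 0],
    [0.01, [0, 0, -0.03], 0],
    [0.01, [0, 0, 0], 0],
    [0.01, [0, 0, 0], 0],
    [0.01, [0, 0, 0], 0]
  ]
}}

```text
time: 27.2
eef_pos: [0.4585, 0.2134, 0.2055]
tool_rot: [[-0.009, 1.0, 0.0], [1.0, 0.009, 0.0], [0.0, 0.0, -1.0]]
wrist_force: [-0.2, -0.8, -2.0]
width: 0.0193
finger_force: 39.5
```

Run:
```python
from h import *
go(.6546,.105,.2,-5.1)
```

```text
t 27.2 p [0.4585 0.2134 0.2055] a 0.52 w 0.0193 F [-0.2 -0.8 -2. ] ff 39.5 j6 17.7
TURN 0.0981 SHIFT [-0.0905  0.205   0.0055]
```

Request:
{"op": "arm_command", "data": {
  "rows": [
    [0.01, [0, 0, 0], 0.098],
    [0.01, [-0.025, 0.01, 0], 0],
    [0.01, [-0.03, 0.02, 0], 0],
    [0.01, [-0.0225, 0.03, 0], 0],
    [0.01, [-0.013, 0.035, 0], 0],
    [0.01, [0, 0.035, 0], 0],
    [0.01, [0, 0.035, 0], 0],
    [0.01, [0, 0.025, 0], 0],
    [0.01, [0, 0.015, 0], 0],
    [0.01, [0, 0, 0], 0]
  ]
}}

```text
time: 28.03
eef_pos: [0.657, 0.1045, 0.203]
tool_rot: [[0.09, 0.996, -0.002], [0.996, -0.09, -0.0], [-0.0, -0.002, -1.0]]
wrist_force: [-0.9, -0.7, -1.6]
width: 0.0196
finger_force: 39.6
```

Request:
{"op": "arm_command", "data": {
  "rows": [
    [0.01, [0, 0, 0.03], 0],
    [0.01, [0, 0, 0.03], 0],
    [0.01, [0, 0, 0.03], 0],
    [0.01, [0, 0, 0], 0],
    [0.01, [0, 0, 0], 0],
    [0.01, [0, 0, 0], 0],
    [0.01, [0, 0, 0], 0]
  ]
}}

```text
time: 28.62
eef_pos: [0.6559, 0.1053, 0.1172]
tool_rot: [[0.089, 0.996, 0.002], [0.996, -0.089, 0.0], [0.0, 0.002, -1.0]]
wrist_force: [-0.0, 0.2, -1.6]
width: 0.0194
finger_force: 39.7
```

Run:
```python
from h import *
go(.6546,.105,.067,-5.1)
```

```text
t 28.62 p [0.6559 0.1053 0.1172] a -5.09 w 0.0194 F [-0.   0.2 -1.6] ff 39.7 j6 9.1
TURN 0.0001 SHIFT [-0.0004 -0.0013  0.0502]
```

Request:
{"op": "arm_command", "data": {
  "rows": [
    [0.01, [0, -0.001, 0.012], 0],
    [0.01, [0, 0, 0.012], 0],
    [0.01, [0, 0, 0.008], 0],
    [0.01, [0, 0, 0.007], 0],
    [0.01, [0, 0, 0], 0],
    [0.01, [0, 0, 0], 0]
  ]
}}

```text
time: 29.12
eef_pos: [0.6538, 0.1052, 0.0756]
tool_rot: [[0.089, 0.996, -0.001], [0.996, -0.089, -0.0], [-0.0, -0.001, -1.0]]
wrist_force: [-0.6, 0.1, -1.6]
width: 0.0195
finger_force: 39.7
```

Request:
{"op": "arm_command", "data": {
  "rows": [
    [0.01, [0, 0, 0.005], 0],
    [0.01, [0, 0, 0.004], 0],
    [0.01, [0, 0, 0.003], 0],
    [0.01, [0, 0, 0], 0],
    [0.01, [0, 0, 0], 0]
  ]
}}

```text
time: 29.53
eef_pos: [0.6549, 0.1052, 0.0662]
tool_rot: [[0.089, 0.996, 0.003], [0.996, -0.089, -0.0], [0.0, 0.003, -1.0]]
wrist_force: [-5.3, -1.1, 23.9]
width: 0.0195
finger_force: 43.5
```

Request:
{"op": "arm_command", "data": {
  "rows": [
    [0.045, [0, 0, 0], 0],
    [0.045, [0, 0, 0], 0],
    [0.045, [0, 0, 0], 0],
    [0.045, [0, 0, -0.02], 0],
    [0.045, [0, 0, -0.04], 0],
    [0.045, [0, 0, -0.04], 0],
    [0.045, [0, 0, -0.03], 0],
    [0.045, [-0.02, 0, 0], 0],
    [0.045, [-0.035, 0, 0], 0],
    [0.045, [-0.035, 0, 0], 0]
  ]
}}

```text
time: 30.37
eef_pos: [0.6461, 0.0154, 0.1948]
tool_rot: [[0.087, 0.996, 0.001], [0.996, -0.087, -0.0], [0.0, 0.001, -1.0]]
wrist_force: [0.2, -0.4, -0.3]
width: 0.0453
finger_force: 0.0
```

Request:
{"op": "arm_command", "data": {
  "rows": [
    [0.045, [-0.035, 0, 0], 0],
    [0.045, [-0.035, 0, 0], 0],
    [0.045, [-0.035, 0, 0], 0],
    [0.045, [-0.035, 0, 0], 0],
    [0.045, [-0.035, 0, 0], 0],
    [0.045, [0, 0, 0], -0.12],
    [0.045, [0, 0, 0], -0.12],
    [0.045, [0, 0, 0], -0.12],
    [0.045, [0, 0, 0], -0.12],
    [0.045, [0, 0, 0], -0.12]
  ]
}}

```text
time: 31.2
eef_pos: [0.6304, -0.1588, 0.194]
tool_rot: [[-0.494, 0.869, -0.0], [0.869, 0.494, 0.0], [0.0, -0.0, -1.0]]
wrist_force: [-0.5, -0.5, -0.1]
width: 0.0446
finger_force: 0.0
```

Request:
{"op": "arm_command", "data": {
  "rows": [
    [0.045, [0, 0, 0], -0.12],
    [0.045, [0, 0, 0], -0.12],
    [0.045, [0, 0, 0], -0.12],
    [0.045, [0, 0, 0], -0.12],
    [0.045, [0, 0, 0], -0.12],
    [0.045, [0, 0, 0], -0.12],
    [0.045, [0, 0, 0], -0.12],
    [0.045, [0, 0, 0], -0.12],
    [0.045, [0, 0, 0], 0],
    [0.045, [0, 0, 0], 0]
  ]
}}

```text
time: 32.03
eef_pos: [0.6305, -0.1587, 0.1941]
tool_rot: [[-0.995, 0.103, -0.0], [0.103, 0.995, 0.0], [0.0, 0.0, -1.0]]
wrist_force: [0.3, 0.2, 0.4]
width: 0.045
finger_force: 0.0
```

Run:
```python
from h import *
im=look('top5.png')
a=cv2.resize(im['color'][110:290,190:450],None,fx=3,fy=3,interpolation=cv2.INTER_CUBIC)
cv2.imwrite('pics/c5.png',cv2.convertScaleAbs(a,alpha=1.8)[:,:,::-1])
go(.6315,-.17,.114,84.9)
```

```text
well [262. 139.] 92 0.0948 (array([705.4,  55.6]), array([150.2,   5. ]), 85.1) [66. 66. 63.]
well [289. 139.] 87 0.1019 (array([697. ,  -5.5]), array([144.5,  21.1]), 84.8) [68. 68. 68.]
well [327. 142.] 33 0.1062 (array([ 693.5, -107.6]), array([45.7, 20.5]), 56.9) [62. 62. 63.]
well [243. 159.] 114 0.0958 (array([653.3, 106.4]), array([33.4, 21.1]), 89.0) [39. 38. 36.]
well [304. 169.] 250 0.1074 (array([621.3, -57.2]), array([50.5, 78.4]), 87.9) [62. 64. 63.]
well [320. 176.] 93 0.1073 (array([616.6, -94.9]), array([28.9, 96. ]), 57.8) [68. 69. 68.]
well [266. 160.] 112 0.0955 (array([649.7,  47.6]), array([33.3, 21.1]), 88.8) [38. 37. 36.]
well [288. 162.] 115 0.0955 (array([643.3, -11.3]), array([33.4, 21.1]), 88.6) [38. 37. 36.]
t 32.08 p [ 0.6305 -0.1587  0.1941] a 84.02 w 0.045 F [ 0.5 -0.2 -0.2] ff 0.0 j6 -103.4
TURN -0.0154 SHIFT [-0.002  -0.0112  0.0801]
```

View pics/c5.png

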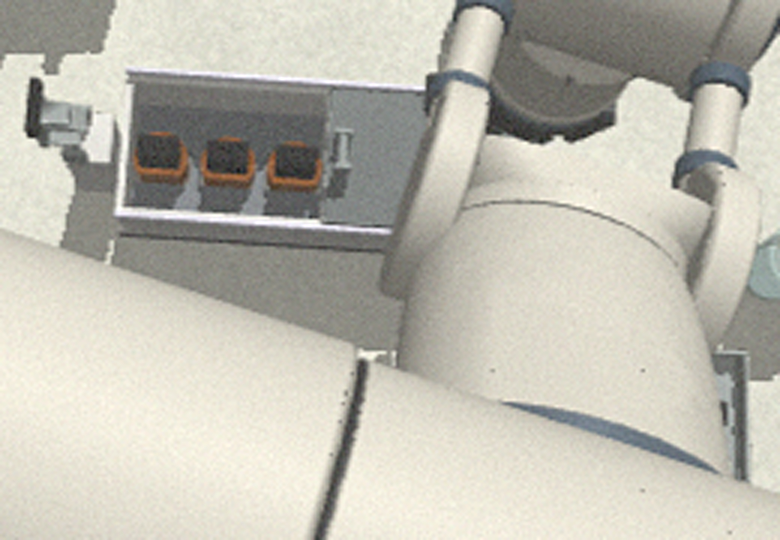

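All three cells are seated: the caps at crop (160,155), (228,160) and (295,160) have tops at 95 mm. Now I close the cover.

Request:
{"op": "arm_command", "data": {
  "rows": [
    [0.045, [-0.001, -0.011, 0.01], -0.015],
    [0.045, [0, 0, 0.03], 0],
    [0.045, [0, 0, 0.025], 0],
    [0.045, [0, 0, 0.013], 0],
    [0.045, [0, 0, 0], 0],
    [0.01, [0, 0, 0], 0],
    [0.01, [0, 0, 0], 0],
    [0.01, [0, 0, 0], 0],
    [0.01, [0, 0, 0], 0],
    [0.01, [0, 0, 0], 0]
  ]
}}

```text
time: 32.92
eef_pos: [0.6312, -0.1693, 0.1178]
tool_rot: [[-0.996, 0.085, 0.002], [0.085, 0.996, 0.0], [-0.002, 0.0, -1.0]]
wrist_force: [1.5, 5.3, -0.4]
width: 0.017
finger_force: 41.0
```

Request:
{"op": "arm_command", "data": {
  "rows": [
    [0.01, [0, 0.005, 0], 0],
    [0.01, [0, 0.01, 0], 0],
    [0.01, [0, 0.015, 0], 0],
    [0.01, [0, 0.02, 0], 0],
    [0.01, [0, 0.025, 0], 0],
    [0.01, [0, 0.025, 0], 0],
    [0.01, [0, 0.025, 0], 0],
    [0.01, [0, 0.02, 0], 0],
    [0.01, [0, 0.015, 0], 0],
    [0.01, [0, 0, 0], 0]
  ]
}}

```text
time: 33.75
eef_pos: [0.6451, -0.0067, 0.1177]
tool_rot: [[-0.997, 0.083, 0.003], [0.083, 0.997, 0.0], [-0.003, 0.001, -1.0]]
wrist_force: [0.6, 2.5, 7.4]
width: 0.0171
finger_force: 42.1
```

Request:
{"op": "arm_command", "data": {
  "rows": [
    [0.01, [0, 0.007, 0], 0],
    [0.01, [0, 0.004, 0], 0],
    [0.01, [0, 0, 0], 0],
    [0.01, [0, 0, 0], 0]
  ]
}}

```text
time: 34.08
eef_pos: [0.6458, 0.0018, 0.1177]
tool_rot: [[-0.996, 0.084, 0.003], [0.084, 0.996, 0.0], [-0.003, 0.0, -1.0]]
wrist_force: [0.9, 0.8, 7.6]
width: 0.0171
finger_force: 42.1
```

Request:
{"op": "arm_command", "data": {
  "rows": [
    [0.01, [0, 0.004, 0], 0],
    [0.01, [0, 0.004, 0], 0],
    [0.01, [0, 0.002, 0], 0],
    [0.01, [0, 0, 0], 0],
    [0.01, [0, 0, 0], 0]
  ]
}}

```text
time: 34.5
eef_pos: [0.6462, 0.0057, 0.1178]
tool_rot: [[-0.996, 0.085, 0.001], [0.085, 0.996, -0.008], [-0.002, -0.008, -1.0]]
wrist_force: [-5.9, -47.1, 10.3]
width: 0.0171
finger_force: 43.1
```

The cover reached its stop after 175 mm of travel, so it is shut. I release it, rise, and measure the clamp pad.

Request:
{"op": "arm_command", "data": {
  "rows": [
    [0.01, [0, -0.004, 0], 0],
    [0.01, [0, -0.003, 0], 0],
    [0.01, [0, 0, 0], 0],
    [0.045, [0, 0, 0], 0],
    [0.045, [0, 0, 0], 0],
    [0.045, [0, 0, -0.02], 0],
    [0.045, [0, 0, -0.04], 0],
    [0.045, [0, 0, -0.04], 0],
    [0.01, [0, 0, -0.04], 0],
    [0.0, [0, 0, -0.02], 0]
  ]
}}

```text
time: 35.33
eef_pos: [0.6463, 0.0041, 0.2817]
tool_rot: [[-0.996, 0.085, 0.006], [0.085, 0.996, -0.0], [-0.006, 0.0, -1.0]]
wrist_force: [0.8, -0.4, 0.5]
width: 0.0216
finger_force: 0.0
```

Request:
{"op": "arm_command", "data": {
  "rows": [
    [0.0, [0, 0, 0], 0],
    [0.0, [0, 0, 0], 0],
    [0.0, [0, 0, 0], 0]
  ]
}}

```text
time: 35.58
eef_pos: [0.6446, 0.004, 0.2755]
tool_rot: [[-0.996, 0.085, -0.001], [0.085, 0.996, 0.0], [0.001, 0.0, -1.0]]
wrist_force: [0.1, -0.7, 0.3]
width: 0.0
finger_force: 0.0
```

Run:
```python
from h import *
for n in('top','side'):
    im=get_image(n); save(im,n+'6.png'); P=pts(im)
    o=np.array([.6415,-.0425]); e=np.array([.0889,.996]); f=np.array([.996,-.0889])
    d=P[...,:2]-o; Y=d@e; X=d@f; Z=P[...,2]
    m=(abs(X)<.05)&(Y>.19)&(Y<.27)&(Z>.11)&(Z<.23); k=im['color'].max(-1)<60
    for nm,b in(('all',m),('dark',m&k)):
        if b.sum()>5: print(n,nm,b.sum(),'X',np.percentile(X[b],[3,97]).round(4),'Y',np.percentile(Y[b],[3,50,97]).round(4),'Z',np.percentile(Z[b],[3,50,97]).round(4))
    h=(abs(X)<.04)&(Y>-.12)&(Y<.19)&(Z>.133)&(Z<.142)
    if h.sum()>9: print('handle Y',np.percentile(Y[h],[3,97]),h.sum())
go(.666,.2314,.27,84.9)
```

```text
top all 473 X [-0.0224  0.0191] Y [0.1923 0.2189 0.2421] Z [0.1109 0.1575 0.2017]
top dark 130 X [-0.0226  0.017 ] Y [0.2082 0.2367 0.2431] Z [0.1185 0.1977 0.2031]
handle Y [0.03677091 0.05303612] 83
side all 456 X [-0.0233  0.0175] Y [0.1981 0.2241 0.2421] Z [0.1113 0.148  0.2004]
side dark 100 X [-0.0228  0.0173] Y [0.2088 0.2352 0.2415] Z [0.1214 0.1922 0.2024]
handle Y [0.03522892 0.16038281] 98
t 35.68 p [0.6445 0.0039 0.2748] a 85.15 w -0.0001 F [ 1.   0.3 -0.1] ff 0.0 j6 -90.1
TURN 0.0043 SHIFT [-0.0012  0.2285  0.0048]
```

Request:
{"op": "arm_command", "data": {
  "rows": [
    [0, [0, 0.02, 0], 0],
    [0, [0, 0.03, 0], 0],
    [0, [0, 0.035, 0], 0],
    [0, [0, 0.035, 0], 0],
    [0, [0, 0.035, 0], 0],
    [0, [0, 0.035, 0], 0],
    [0, [0, 0.025, 0], 0],
    [0, [0, 0.015, 0], 0],
    [0, [0, 0, 0], 0],
    [0, [0, 0, 0], 0]
  ]
}}

```text
time: 36.52
eef_pos: [0.6643, 0.2329, 0.2752]
tool_rot: [[-0.996, 0.084, -0.001], [0.084, 0.996, -0.001], [0.001, -0.001, -1.0]]
wrist_force: [0.1, -0.8, 0.1]
width: -0.0
finger_force: 0.0
```

Request:
{"op": "arm_command", "data": {
  "rows": [
    [0, [0, 0, 0.02], 0],
    [0, [0, 0, 0.03], 0],
    [0, [0, 0, 0.025], 0],
    [0, [0, 0, 0.01], 0],
    [0, [0, 0, 0], 0],
    [0, [0, 0, 0], 0],
    [0, [0, 0, 0], 0]
  ]
}}

```text
time: 37.1
eef_pos: [0.6656, 0.2325, 0.1931]
tool_rot: [[-0.996, 0.085, 0.002], [0.085, 0.996, 0.001], [-0.002, 0.001, -1.0]]
wrist_force: [0.4, 1.0, -0.4]
width: -0.0002
finger_force: 0.0
```

```bash
cat >> h.py <<'E'
def sz():
    s=sensors.observe(); d=s['eef_pos'][:2]-[.6606,.1716]; print('s',(d@[.0889,.996]).round(4),'x',(d@[.996,-.0889]).round(4),'z',s['eef_pos'][2].round(4),'F',s['wrist_force'].round(1))
E
python3 -c "
from h import *
sz()"
```

```text
s 0.0611 x -0.0004 z 0.1931 F [ 0.4  1.  -0.4]
```

Request:
{"op": "arm_command", "data": {
  "rows": [
    [0, [0, -0.008, 0.002], 0],
    [0, [0, -0.0085, 0.002], 0],
    [0, [0, -0.0095, -0.0025], 0],
    [0, [0, -0.0095, -0.0025], 0],
    [0, [0, -0.0095, 0], 0],
    [0, [0, -0.0095, 0], 0],
    [0, [0, -0.0095, 0.0025], 0],
    [0, [0, -0.0095, 0.0025], 0],
    [0, [0, -0.0085, 0.0045], 0],
    [0, [0, -0.0085, 0.0045], 0]
  ]
}}

```text
time: 37.93
eef_pos: [0.657, 0.1416, 0.1779]
tool_rot: [[-0.996, 0.085, 0.0], [0.085, 0.996, -0.0], [-0.0, -0.0, -1.0]]
wrist_force: [0.6, 0.2, 0.3]
width: -0.0
finger_force: 0.7
```

Run:
```python
from h import *
sz(); im=get_image('side'); a=cv2.resize(im['color'][120:300,210:450],None,fx=3.2,fy=3.2); cv2.imwrite('pics/c7.png',cv2.convertScaleAbs(a,alpha=1.6)[:,:,::-1])
```

```text
s -0.0302 x -0.001 z 0.1779 F [0.6 0.2 0.3]
```

View pics/c7.png

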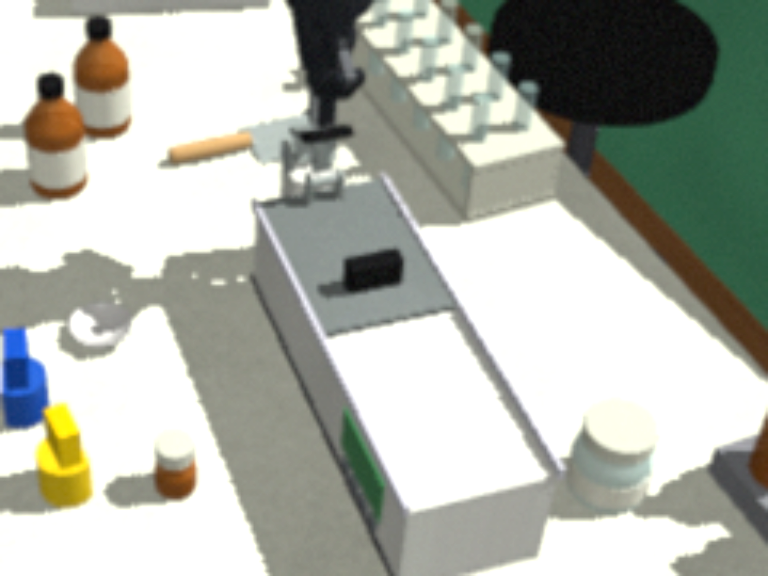

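The fingertip rests on the black pad (crop (322,133)) and the clamp is well over towards the cover. I keep following the arc down.

Request:
{"op": "arm_command", "data": {
  "rows": [
    [0, [0, -0.0065, 0.005], 0],
    [0, [0, -0.0065, 0.006], 0],
    [0, [0, -0.005, 0.005], 0],
    [0, [0, -0.005, 0.005], 0],
    [0, [0, -0.004, 0.004], 0],
    [0, [0, -0.003, 0.002], 0],
    [0, [0, 0, 0], 0],
    [0, [0, 0, 0], 0]
  ]
}}

```text
time: 38.65
eef_pos: [0.6543, 0.1124, 0.1509]
tool_rot: [[-0.996, 0.085, -0.0], [0.085, 0.996, -0.0], [0.0, -0.0, -1.0]]
wrist_force: [0.2, -1.6, 1.0]
width: 0.0002
finger_force: 0.9
```

```bash
python3 -c "
from h import *
sz()"
```

```text
s -0.0595 x -0.001 z 0.1509 F [ 0.2 -1.6  1. ]
```

Request:
{"op": "arm_command", "data": {
  "rows": [
    [0, [0, -0.002, 0.001], 0],
    [0, [0, 0, 0.001], 0],
    [0, [0, 0, 0.001], 0],
    [0, [0, 0, 0.001], 0],
    [0, [0, 0, 0], 0],
    [0, [0, 0, 0], 0]
  ]
}}

```text
time: 39.15
eef_pos: [0.6543, 0.1105, 0.1474]
tool_rot: [[-0.996, 0.085, 0.0], [0.085, 0.996, -0.0], [-0.0, -0.0, -1.0]]
wrist_force: [-0.0, -4.3, 3.9]
width: -0.0002
finger_force: 2.4
```

Request:
{"op": "arm_command", "data": {
  "rows": [
    [0, [0, 0, 0.001], 0],
    [0, [0, 0, 0.001], 0],
    [0, [0, 0, 0.001], 0],
    [0, [0, 0, 0], 0],
    [0, [0, 0, 0], 0]
  ]
}}

```text
time: 39.57
eef_pos: [0.6547, 0.1103, 0.1464]
tool_rot: [[-0.996, 0.085, 0.002], [0.085, 0.996, -0.001], [-0.002, -0.0, -1.0]]
wrist_force: [-8.9, -6.2, 29.9]
width: -0.0002
finger_force: 14.8
```

Run:
```python
from h import *
sz(); im=get_image('side'); P=pts(im); a=cv2.resize(im['color'][130:220,260:380],None,fx=6,fy=6,interpolation=cv2.INTER_CUBIC); cv2.imwrite('pics/c8.png',cv2.convertScaleAbs(a,alpha=1.6)[:,:,::-1])
```

```text
s -0.0615 x -0.0005 z 0.1464 F [-8.9 -6.2 29.9]
```

View pics/c8.png

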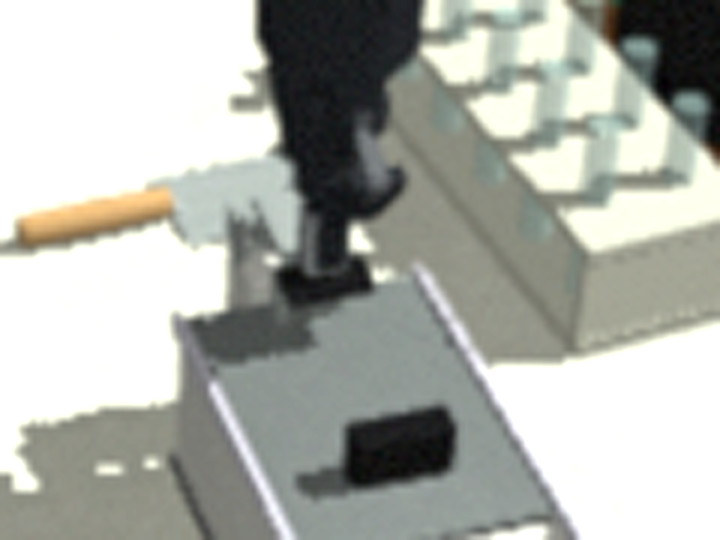

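The pad is down at (322,285) against its stop at 30 N, and the cover is shut. I lift off and check that it stays.

Request:
{"op": "arm_command", "data": {
  "rows": [
    [0, [0, 0, -0.005], 0],
    [0, [0, 0, -0.02], 0],
    [0, [0, 0, -0.04], 0],
    [0, [0, 0, -0.04], 0],
    [0, [0, 0, -0.03], 0],
    [0, [-0.0, -0.035, 0], 0],
    [0, [0, -0.035, 0], 0],
    [0, [0, -0.035, 0], 0],
    [0, [0, 0, 0], 0],
    [0, [0, 0, 0], 0]
  ]
}}

```text
time: 40.45
eef_pos: [0.6451, 0.0046, 0.2791]
tool_rot: [[-0.996, 0.087, -0.0], [0.087, 0.996, 0.0], [0.0, 0.0, -1.0]]
wrist_force: [0.3, 0.2, 0.3]
width: 0.0
finger_force: 0.0
```

Run:
```python
from h import *
sz()
for n in('top','side'):
    im=get_image(n); save(im,n+'9.png'); P=pts(im)
    o=np.array([.6415,-.0425]); e=np.array([.0889,.996]); f=np.array([.996,-.0889])
    d=P[...,:2]-o; Y=d@e; X=d@f; Z=P[...,2]
    m=(abs(X)<.05)&(Y>.10)&(Y<.27)&(Z>.14)&(Z<.23)
    if m.sum()>5: print(n,m.sum(),'Y',np.percentile(Y[m],[3,50,97]).round(4),'Z',np.percentile(Z[m],[3,50,97]).round(4))
```

```text
s -0.1677 x -0.0006 z 0.2791 F [0.3 0.2 0.3]
top 146 Y [0.1851 0.1981 0.2122] Z [0.1458 0.1496 0.1527]
side 222 Y [0.1367 0.1637 0.2101] Z [0.1449 0.1506 0.1549]
```

View pics/side9.png

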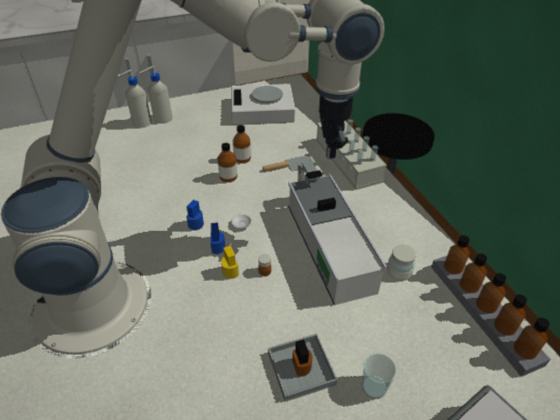

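The clamp stays down on its own at about (313,175), with the pad at a height of 151 mm. The cover is shut, the used cell is upright in the tray at (303,357), and the bystanders haven't moved.

```bash
python3 -c "
from h import *
print(job.hand_in())"
```

```text
the job is handed in; nothing more can be done
None
```

I handed the job in after about 40 s of robot time: the three amber cells are seated in the wells, the used cell is upright in the tray, the cover is shut and the clamp holds by itself; hand-in returned no verdict.

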